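Close a twin-rack clamp squarely on a block

ROBOT

A 6-joint arm with a two-finger parallel gripper is mounted at the origin on the work surface. World frame = base frame: x ahead of the robot, y to its left, z up, the work surface at z = 0. Lengths are in mm, angles in rad, forces in N, time in s.
With the tool pointing down it reaches from about 350 to 875 mm from the base axis. Payload 4.2 kg.
Tool frame: the origin (TCP) lies midway between the tips of the shut fingers; the grasp point (between the pads) lies 19 mm behind it; y points along the fingers, x is the direction in which the jaws open and shut, and the axes are right-handed (so a half turn about y gives the same grasp; the last joint's range is limited). The gripper opens to 85 mm and grips with 20 to 120 N. Pads are 22 mm wide; open, the fingers measure 114 mm over their backs; the gripper's body (76 mm by 85 mm) begins 54 mm behind the grasp point. The pads swing forward as they close: fully open they stand 13 mm farther back than shut.
Start: joints at [1.605, 0.385, 0.008, 0, -1.194, -0.259], TCP at [139.288, 609.26, 201.712] pointing down, gripper open.
Joint ranges: [-3.14, 3.14], [-1.21, 2.06], [-1.07, 1.41], [-3.16, 2.05], [-2.99, -0.16], [-3.1, 3.1]. Speed limits (rad/s): [2.79, 2.79, 3.14, 3.14, 3.14, 3.14].

INTERFACE

Orientations are given as a unit quaternion [x, y, z, w].
In Python, from bench import read_state, get_image, job_done gives the robot as it stands.
- The arm moves only by the tool play_rows, never from a script. Its argument "series" is a list of rows, each a list of 7 numbers: the shift along the tool's x, y, z in m, then the turn, a rotation vector about the tool's x, y, z in rad, then the finger opening in m, from 0 to 0.0854. In form: [[x, y, z, wx, wy, wz, claw], ...]. A call has 1 to 10 rows; each row shifts and turns the pose as measured when the row begins, along the tool's axes as they then stand; what a row does not reach is not made up. A row lasts 1/10 s, in which the tool goes at most 50 mm and 8.59 degrees, less where a joint would pass 70% of its speed; a pose out of reach is approached as far as the arm can. A call with a gripper value outside its range is refused whole. The fingers move at their own pace and stop on an object; the grip force is fixed at half the most. Time passes only in rows, so rows that do not move let the fingers close. It gives the time, the measured TCP pose, the force and the opening at its end, in the units of the state.
- read_state(): the state, without advancing time (a new reading comes with each control period).
- get_image(name): name is "scene" or "top" or "wrist"; returns a dict with "color" (400x640x3 uint8, red, green, blue), "intrinsics" (3x3 intrinsics, pixels), "origin" and "orientation" of the camera in the world. Camera axes: x right, y down, z forward; pixel columns grow to the right and rows downward; lengths in mm; the calibration is good to about 2 mm. A picture is of the moment at which its call begins. There is no depth.
- job_done(): hands the job in, once; it reports no verdict.
The state is a dict: "clock": time; "joints": joint angles; "joint_vel": joint speeds; "joint_efforts": joint torques, N m; "position": TCP position; "ee_rot": TCP orientation; "contact_force": force on the tool from outside, world axes, zero at the start; "wrist_torque": the same for the moment, N m; "gripper_width": finger opening in mm.
Only numpy, scipy, OpenCV 4.12 (cv2) and the standard library are available. Lean on these libraries where they do the work, as an engineer would, in place of code of your own. Each camera call takes 0.05 s, during which the arm holds its last target. There are 200 camera calls.

TASK

Clamp the aluminium block between the crosshead bar and the two sprung pads of the stop by turning the clamp's two knobs clockwise, alternately and in small steps: at most about a quarter turn each time, so that the crosshead stays square and neither knob gets much more than a quarter turn ahead of the other. Finish with the crosshead square and both pads pressed in about half-way (8 of 16 mm), then let go; leave everything else on the bench where it is.

Things in the scene. Friction and masses are not known exactly. Their poses are not given: they have to be found in the camera images.
- clamp: green and steel twin-rack clamp fixed to the bench, base plate 295 x 290 x 12 mm. Origin on the bench near the base's middle; x from the knobs to the stop (away from the robot), y left, z up. In order along x: two knob housings (y = +95 and -95 mm), two steel rack noses in line with them, the loose crosshead between low side guides, the work block, the stop with two sprung pads
- knob_left_grip (a point): centre of the left knob's black bar (left/right seen from the robot), 70 mm long, 18 wide, 30 high, on a 16 mm stem, 0.11 m above the bench. Site z is the knob's axis, out of the sloped housing face (60 x 70 mm, 37 mm below this point), leaning 0.61 rad (35 deg) from vertical towards the robot (clamp's -x); point x runs along the bar and turns with it
- knob_left (a joint): angle of the left knob, 0 to 6 rad, growing clockwise (looking down its axis); at 0 the bar lies up the slope, along the clamp's x. It moves the left rack 10 mm per rad towards the stop; the nose's front is at clamp x = -5 mm + 10 mm/rad. Turning back withdraws the rack but not the crosshead. Stays where left; takes 0.1 to 0.2 N m
- knob_right_grip (a point): centre of the right knob's black bar (left/right seen from the robot), 70 mm long, 18 wide, 30 high, on a 16 mm stem, 0.11 m above the bench. Site z is the knob's axis, out of the sloped housing face (60 x 70 mm, 37 mm below this point), leaning 0.61 rad (35 deg) from vertical towards the robot (clamp's -x); point x runs along the bar and turns with it
- knob_right (a joint): angle of the right knob, 0 to 6 rad, growing clockwise (looking down its axis); at 0 the bar lies up the slope, along the clamp's x. It moves the right rack 10 mm per rad towards the stop; the nose's front is at clamp x = -5 mm + 10 mm/rad. Turning back withdraws the rack but not the crosshead. Stays where left; takes 0.1 to 0.2 N m
- crosshead_mid (a point): centre of the crosshead, a loose bare steel bar 236 mm long (its y, across the clamp), 30 thick (its x), 36 high, 0.7 kg, that slides on the base, pushed by the two rack noses 190 mm apart. It starts square, 1 to 7 mm ahead of the noses. Once both push it, it is square when the knob angles are equal, 0.053 rad out for each rad of difference
- block_mid (a point): centre of the aluminium work block, 180 mm long (its y, across the clamp), 40 mm wide (its x), 40 mm high, about 0.5 kg, lying loose on the base about 1 mm in front of the pads, 12 to 23 mm beyond the crosshead, which must push it against the pads
- stop: fixed green steel stop bar 170 x 30 x 50 mm across the far end of the clamp; origin at the middle of the lower edge of its near face; x points away from the robot. It carries the two pads
- pad_left_face (a point): centre of the front face of the left sprung pad, a 32 mm rubber-faced disc on a plunger in the stop's near face, 60 mm to the left of the stop's middle; its face stands 22 mm out of the stop when free
- pad_left (a joint): how far the left pad is pressed towards the stop, m: 0 free, 0.016 fully in; spring 0.5 N/mm with 1 N preload
- pad_right_face (a point): centre of the front face of the right sprung pad, a 32 mm rubber-faced disc on a plunger in the stop's near face, 60 mm to the right of the stop's middle; its face stands 22 mm out of the stop when free
- pad_right (a joint): how far the right pad is pressed towards the stop, m: 0 free, 0.016 fully in; spring 0.5 N/mm with 1 N preload
- tin: small closed steel can, 52 mm across, 42 mm high, standing on the clamp's base midway between the two knob housings (its top is 54 mm above the bench); origin under its centre
- wrench: loose steel wrench, 180 mm long, lying on the bench on the left of the clamp; origin at its underside
- gear: loose steel gear wheel, 95 mm across, 24 mm high, lying on the bench on the right of the clamp; origin under its centre
- oiler: white plastic bottle, 60 mm across, 150 mm high, standing far to the left; origin under its centre
- spool: wooden spool, 80 mm across, 65 mm high, standing far to the right; origin under its centre
- packer: loose wooden packing block 120 x 60 x 40 mm on the left beyond the bottle; origin under its centre
Mind the look-alikes: they are no part of the job. What is shaped like the part that bears crosshead_mid but black, green or red is not meant.

How it is judged (in metres and radians):
At the end, for the whole second after the job is handed in: Both pads are pressed in 3 to 13 mm (half-way is 8), the crosshead is within 0.035 rad (2 degrees) of square to the clamp, the block lies flat on the base (centre under 24 mm above it) and parallel to the stop within 0.05 rad, and all is at rest (value of joint pad_left between 0.003 and 0.013 m and value of joint pad_right between 0.003 and 0.013 m and angle between the x axis of crosshead_mid and the x axis of clamp, either way round below 0.035 rad and z of block_mid in the frame of stop below 0.024 m and angle between the x axis of block_mid and the x axis of stop, either way round below 0.05 rad and velocity of joint pad_left between -0.005 and 0.005 m/s and velocity of joint pad_right between -0.005 and 0.005 m/s); the robot touches nothing.
It fails at once if the crosshead goes more than 0.1 rad out of square (one end 19 mm ahead of the other, the knobs 1.9 rad apart) (angle between the x axis of crosshead_mid and the x axis of clamp, either way round above 0.1 rad).
It fails at once if a bystander (tin, wrench, gear, oiler, spool, packer) is moved by more than 20 mm (distance of any of tin, wrench, gear, oiler, spool, packer from where it was at the start of the episode above 0.02 m).
It also fails if it takes over 72 s, if anything falls off the work surface, if the arm or the gripper's body presses on something with over 40 N, if the wrist force passes 120 N, or if a joint passes its speed limit or range.

## Working session

There is one attempt and no reset: what is moved stays moved. The work goes in short steps, Python scripts to look and compute and a tool call to move; the robot and the scene stay as the last step left them, time stands still between calls to the robot, and variables do not carry over. Pictures are saved under pics/ and viewed, about 8 in all and at most 12, crops included, and the job is handed in when it is done.

Besides the shell and the picture viewer there is one more tool, called after "Call:" by a JSON object that holds its "api" and its "payload", one argument or row to a line. play_rows: Moves the arm, as the interface text tells. Its arguments: {"type":"object","properties":{"series":{"type":"array","items":{"type":"array","items":{"type":"number"}}}},"required":["series"]}

```bash
mkdir -p pics; cat > h.py <<'E'
import numpy as np,cv2,json
from scipy.spatial.transform import Rotation as R
from bench import read_state,get_image,job_done
def snap(n,f,crop=None,s=1):
    d=get_image(n); im=d['color'][:,:,::-1].copy()
    if crop: im=im[crop[1]:crop[3],crop[0]:crop[2]]
    if s!=1: im=cv2.resize(im,None,fx=s,fy=s,interpolation=cv2.INTER_CUBIC)
    cv2.imwrite('pics/'+f,im); return d
def cam(d):
    o=d['orientation']; M=R.from_quat(o).as_matrix() if np.size(o)==4 else np.array(o)
    return np.array(d['intrinsics']),np.array(d['origin']),M
def ray(d,u,v,z):
    K,o,M=cam(d); r=M@np.linalg.solve(K,[u,v,1]); return o+r*(z-o[2])/r[2]
def proj(d,p):
    K,o,M=cam(d); q=K@(M.T@(np.array(p)-o)); return q[:2]/q[2]
E
python3 - <<'E'
from h import *
print(read_state())
for n in('top','scene'):
    d=snap(n,n+'0.png'); print(n,d['intrinsics'],d['origin'],d['orientation'])
E
```

```text
{'clock': 0.0, 'joints': array([ 1.60459840e+00,  3.85583739e-01,  6.60596443e-03, -4.91084617e-04,
       -1.19395373e+00, -2.58589063e-01]), 'joint_vel': array([-0.00013405, -0.00083026, -0.00062822,  0.0002648 , -0.00204298,
       -0.00029947]), 'joint_efforts': array([ 9.92961805e-05, -3.92292845e+01,  1.88398612e+01,  4.18625280e+00,
       -4.58580122e-03, -1.64324724e-06]), 'position': array([139.16023035, 608.65223622, 200.59862068]), 'ee_rot': array([ 0.44129624, -0.55245376,  0.55347295, -0.44013653]), 'contact_force': array([ 0.05175144, -0.46506845, -0.30483932]), 'wrist_torque': array([ 0.03041932,  0.01205444, -0.03949047]), 'gripper_width': 85.58218724717875}
top [[497.86391474   0.         322.24831652]
 [  0.         497.86391474 200.57290273]
 [  0.           0.           1.        ]] [ 386.5529659    11.6837899  1366.00252054] [-0.69920105  0.71386652 -0.02932252  0.0255473 ]
scene [[402.14516116   0.         330.41049886]
 [  0.         402.14516116 204.7187578 ]
 [  0.           0.           1.        ]] [1077.54854286 -731.65619709 1100.62986912] [ 0.88009406  0.29831104 -0.12097031 -0.34901454]
```

View pics/top0.png

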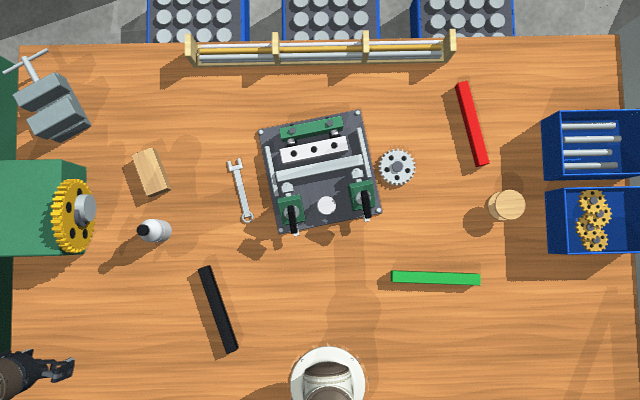

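View pics/scene0.png

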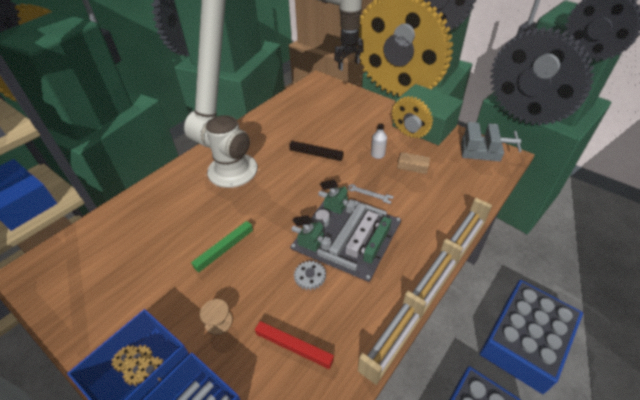

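The top view shows the clamp at about (320,172), with the black knob bars at (291,217) and (366,203). The steel crosshead is at (320,168), the block at (314,150) and the stop at (311,128). The bars that look like the crosshead are black (218,309), green (436,278) and red (472,123); the bare steel one inside the clamp is the real one. Next is a close crop to check this.

```bash
python3 - <<'E'
from h import *
d=snap('top','crop1.png',(250,100,390,242),5.4 and 4.2)
K,o,M=cam(d);print(M)
E
```

```text
[[-0.02093045 -0.99677423  0.0774794 ]
 [-0.99977067  0.02051616 -0.00613933]
 [ 0.00452994 -0.07759013 -0.99697505]]
```

View pics/crop1.png

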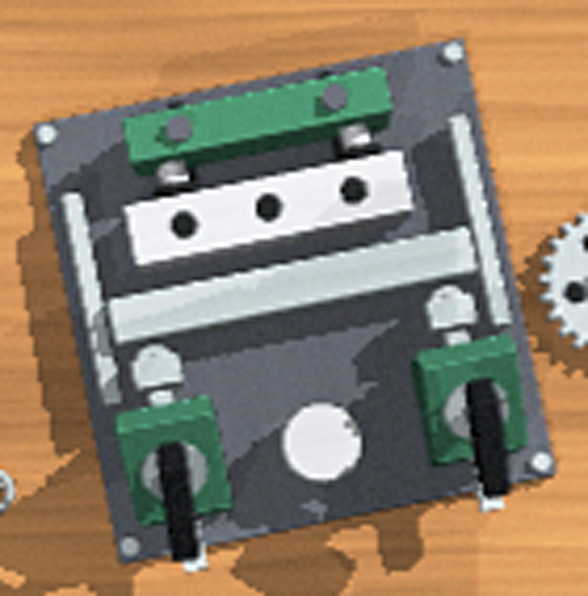

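The crop confirms the choice: bare steel crosshead (crop px 290,283), white-grey block (268,207), and knob bars at (178,502) and (488,437). Base corners are at (38,122), (465,40), (553,475) and (120,562).

```bash
cat > geo.py <<'E'
from h import *
def c2p(u,v): return 250+(u+.5)/4.2-.5,100+(v+.5)/4.2-.5
E
python3 - <<'E'
from geo import *
d=get_image('top')
im=d['color'][:,:,::-1].copy()
c=np.array([ray(d,*c2p(*p),12)[:2] for p in [(38,122),(465,40),(553,475),(120,562)]])
loc=np.array([[147.5,145],[147.5,-145],[-147.5,-145],[-147.5,145]])
print('sides',[np.linalg.norm(c[i]-c[(i+1)%4]) for i in range(4)])
cc=c.mean(0);H=(loc-loc.mean(0)).T@(c-cc);a=np.arctan2(H[0,1]-H[1,0],H[0,0]+H[1,1])
Rz=R.from_euler('z',a).as_matrix();print('base centre',cc,'yaw',a)
def toC(p): return (Rz.T@(np.array([p[0]-cc[0],p[1]-cc[1],p[2]])))
for n,p,z in [('kL',(178,502),110),('kR',(488,437),110),('xheadL',(117,320),48),('xheadR',(472,249),48),('xh',(292,285),48),('block',(268,207),52),('tin',(321,442),54),('stop',(260,118),62)]:
    w=ray(d,*c2p(*p),z);print(n,w,toC(w))
np.save('clamp.npy',[cc[0],cc[1],a])
E
```

```text
sides [np.float64(286.1081148623543), np.float64(292.3326844529534), np.float64(285.9555448882306), np.float64(293.5960827024997)]
base centre [574.44940065   8.75961301] yaw 0.17250181674254408
kL [438.76011578  81.21631733 110.        ] [-121.23842427   94.67206828  110.        ]
kR [ 474.04456184 -106.0834919   110.        ] [-118.62721216  -95.90440519  110.        ]
xheadL [557.60468051 121.45689063  48.        ] [  2.74949591 113.9160272   48.        ]
xheadR [ 598.5155352  -105.03529435   48.        ] [   4.1763358 -116.2369046   48.       ]
xh [577.73691293  10.00008182  48.        ] [ 3.45164385  0.65776481 48.        ]
block [627.4239913   24.22938408  52.        ] [54.84371261  6.1472155  52.        ]
tin [476.95913262  -6.19201552  54.        ] [-98.60976909   2.00424483  54.        ]
stop [682.61798391  28.08028114  62.        ] [109.87953627   0.46704447  62.        ]
```

```bash
cat > plan.py <<'E'
from h import *
from scipy.spatial.transform import Slerp
cx,cy,yaw=np.load('clamp.npy')
C=R.from_euler('z',yaw); tilt=0.6109
KN={'L':np.array([438.8,81.2,110.]),'R':np.array([474.0,-106.1,110.])}
ax=C.apply([-np.sin(tilt),0,np.cos(tilt)])
def ori(th,flip=0):
    y=-ax; x0=C.apply([0,1,0])*(-1 if flip else 1)
    return R.from_rotvec(y*th)*R.from_matrix(np.array([x0,y,np.cross(x0,y)]).T)
def plan(pos,rot,claw,n=None,mm=45,rad=.14):
    s=read_state(); p0=s['position']; r0=R.from_quat(s['ee_rot'])
    dv=(r0.inv()*rot).as_rotvec()
    k=n or int(max(1,np.ceil(np.linalg.norm(pos-p0)/mm),np.ceil(np.linalg.norm(dv)/rad)))
    w=dv/k; d=(pos-p0)/k/1000
    rows=[np.r_[(r0*R.from_rotvec(w*i)).inv().apply(d),w,claw].round(4).tolist() for i in range(k)]
    print('t',round(s['clock'],2),'joints',np.round(s['joints'],2),'dist',np.round(pos-p0,1),'ang',dv.round(3),'F',np.round(s['contact_force'],1),'T',np.round(s['wrist_torque'],2),'w',round(s['gripper_width'],1))
    print(json.dumps(rows))
def tgt(k,back=0): return KN[k]-ax*(19-back)
E
python3 - <<'E'
from plan import *
s=read_state();M=R.from_quat(s['ee_rot']).as_matrix();print('tool axes',M.round(2))
for f in(0,1): print((R.from_quat(s['ee_rot']).inv()*ori(0,f)).as_rotvec())
# heading of tool x relative to j1
print(np.arctan2(M[1,0],M[0,0])-s['joints'][0])
plan(tgt('L',100),ori(0,0),.085)
plan(tgt('L',100),ori(0,1),.085)
E
```

```text
tool axes [[-0.22 -0.    0.97]
 [-0.97 -0.   -0.22]
 [ 0.   -1.    0.  ]]
[-0.1688061  2.6303149  0.8296568]
[ 0.60292316 -0.3844981   0.12267374]
-3.4002828194126935
t 0.2 joints [ 1.6   0.39  0.01 -0.   -1.19 -0.26] dist [ 253.8 -535.7  -24.7] ang [-0.169  2.63   0.83 ] F [-0.4  0.6 -0.7] T [ 0.09 -0.04  0.02] w 85.4
[[0.0233, 0.0013, 0.0183, -0.0084, 0.1315, 0.0415, 0.085], [0.0207, 0.0002, 0.0212, -0.0084, 0.1315, 0.0415, 0.085], [0.0177, -0.0008, 0.0238, -0.0084, 0.1315, 0.0415, 0.085], [0.0144, -0.0017, 0.0259, -0.0084, 0.1315, 0.0415, 0.085], [0.0108, -0.0024, 0.0275, -0.0084, 0.1315, 0.0415, 0.085], [0.007, -0.003, 0.0287, -0.0084, 0.1315, 0.0415, 0.085], [0.003, -0.0035, 0.0293, -0.0084, 0.1315, 0.0415, 0.085], [-0.001, -0.0038, 0.0294, -0.0084, 0.1315, 0.0415, 0.085], [-0.005, -0.0039, 0.029, -0.0084, 0.1315, 0.0415, 0.085], [-0.0089, -0.0039, 0.028, -0.0084, 0.1315, 0.0415, 0.085], [-0.0127, -0.0036, 0.0266, -0.0084, 0.1315, 0.0415, 0.085], [-0.0162, -0.0033, 0.0246, -0.0084, 0.1315, 0.0415, 0.085], [-0.0194, -0.0027, 0.0223, -0.0084, 0.1315, 0.0415, 0.085], [-0.0222, -0.0
[... 662 characters left out ...]
0.085], [0.0347, 0.0034, 0.0241, 0.0431, -0.0275, 0.0088, 0.085], [0.0354, 0.0041, 0.023, 0.0431, -0.0275, 0.0088, 0.085], [0.036, 0.0047, 0.0218, 0.0431, -0.0275, 0.0088, 0.085], [0.0366, 0.0053, 0.0206, 0.0431, -0.0275, 0.0088, 0.085], [0.0372, 0.0059, 0.0193, 0.0431, -0.0275, 0.0088, 0.085], [0.0378, 0.0064, 0.0181, 0.0431, -0.0275, 0.0088, 0.085], [0.0383, 0.0068, 0.0167, 0.0431, -0.0275, 0.0088, 0.085], [0.0388, 0.0071, 0.0154, 0.0431, -0.0275, 0.0088, 0.085], [0.0393, 0.0074, 0.014, 0.0431, -0.0275, 0.0088, 0.085], [0.0397, 0.0076, 0.0126, 0.0431, -0.0275, 0.0088, 0.085], [0.0401, 0.0078, 0.0111, 0.0431, -0.0275, 0.0088, 0.085], [0.0405, 0.0079, 0.0097, 0.0431, -0.0275, 0.0088, 0.085]]
```

Call:
{"api": "play_rows", "payload": {
  "series": [
    [0.0333,-0.002,0.0262,0.0431,-0.0275,0.0088,0.085],
    [0.034,-0.002,0.0252,0.0431,-0.0275,0.0088,0.085],
    [0.0347,-0.002,0.0241,0.0431,-0.0275,0.0088,0.085],
    [0.0354,0.001,0.023,0.0431,-0.0275,0.0088,0.085],
    [0.036,0.003,0.0218,0.0431,-0.0275,0.0088,0.085],
    [0.0366,0.0053,0.0206,0.0431,-0.0275,0.0088,0.085],
    [0.0372,0.0059,0.0193,0.0431,-0.0275,0.0088,0.085],
    [0.0378,0.0064,0.0181,0.0431,-0.0275,0.0088,0.085]
  ]
}}

```text
clock: 1.0
position: [287.8, 297.2, 203.7]
ee_rot: [-0.397, 0.406, -0.571, 0.592]
contact_force: [1.0, -0.6, 1.3]
gripper_width: 85.2
```

```bash
python3 - <<'E'
from plan import *
plan(tgt('L',70),ori(0,1),.085)
E
```

```text
t 1.0 joints [ 1.47 -0.12 -0.81  0.48 -0.87 -0.2 ] dist [ 122.2 -221.   -51.9] ang [ 0.245 -0.151  0.048] F [ 1.  -0.6  1.3] T [-0.13  0.55  0.02] w 85.2
[[0.0374, 0.0141, 0.0158, 0.0409, -0.0252, 0.0081, 0.085], [0.0379, 0.0144, 0.0142, 0.0409, -0.0252, 0.0081, 0.085], [0.0383, 0.0147, 0.0127, 0.0409, -0.0252, 0.0081, 0.085], [0.0388, 0.0148, 0.0111, 0.0409, -0.0252, 0.0081, 0.085], [0.0391, 0.015, 0.0095, 0.0409, -0.0252, 0.0081, 0.085], [0.0395, 0.015, 0.0079, 0.0409, -0.0252, 0.0081, 0.085]]
```

Call:
{"api": "play_rows", "payload": {
  "series": [
    [0.0374,0.0141,0.0158,0.0409,-0.0252,0.0081,0.085],
    [0.0379,0.0144,0.0142,0.0409,-0.0252,0.0081,0.085],
    [0.0383,0.0147,0.0127,0.0409,-0.0252,0.0081,0.085],
    [0.0388,0.0148,0.0111,0.0409,-0.0252,0.0081,0.085],
    [0.0391,0.005,0.0095,0.0409,-0.0252,0.0081,0.085],
    [0.0395,0.005,0.0079,0.0409,-0.0252,0.0081,0.085]
  ]
}}

```text
clock: 1.6
position: [419.4, 76.5, 212.7]
ee_rot: [-0.361, 0.305, -0.559, 0.681]
contact_force: [1.2, 1.4, -0.2]
gripper_width: 85.0
```

```bash
python3 - <<'E'
from plan import *
plan(tgt('L',70),ori(0,1),.085)
E
```

```text
t 1.6 joints [ 0.65 -0.29 -1.07  0.77 -0.35  0.44] dist [ -9.4  -0.4 -60.9] ang [ 0.025  0.008 -0.019] F [ 1.2  1.4 -0.2] T [-0.2   1.04  0.05] w 85.0
[[-0.0004, 0.0228, -0.0207, 0.0126, 0.004, -0.0094, 0.085], [-0.0005, 0.0225, -0.021, 0.0126, 0.004, -0.0094, 0.085]]
```

Call:
{"api": "play_rows", "payload": {
  "series": [
    [-0.0004,0.0228,-0.0207,0.0126,0.004,-0.0094,0.085],
    [-0.0005,0.0225,-0.021,0.0126,0.004,-0.0094,0.085],
    [0,0,0,0,0,0,0.085]
  ]
}}

```text
clock: 1.9
position: [427.9, 61.0, 195.7]
ee_rot: [-0.364, 0.319, -0.563, 0.67]
contact_force: [0.2, -0.3, 0.7]
gripper_width: 84.8
```

```bash
python3 - <<'E'
from plan import *
plan(tgt('L',70),ori(0,1),.085)
plan(tgt('L',0),ori(0,1),.085,mm=20)
d=snap('wrist','wrist1.png')
print(proj(d,KN['L']),proj(d,KN['L']+35*C.apply([np.cos(tilt),0,np.sin(tilt)])),proj(d,KN['L']-35*C.apply([np.cos(tilt),0,np.sin(tilt)])))
E
```

```text
t 1.9 joints [ 0.57 -0.24 -1.07  0.76 -0.29  0.47] dist [-18.   15.2 -43.9] ang [ 0.05  -0.017 -0.01 ] F [ 0.2 -0.3  0.7] T [-0.23  1.07  0.01] w 84.8
[[-0.0086, 0.0147, -0.0182, 0.0252, -0.0084, -0.0048, 0.085], [-0.0088, 0.0142, -0.0185, 0.0252, -0.0084, -0.0048, 0.085]]
t 1.9 joints [ 0.57 -0.24 -1.07  0.76 -0.29  0.47] dist [  21.6   22.1 -101.3] ang [ 0.05  -0.017 -0.01 ] F [ 0.2 -0.3  0.7] T [-0.23  1.07  0.01] w 84.8
[[-0.0028, 0.0165, -0.0055, 0.0084, -0.0028, -0.0016, 0.085], [-0.0028, 0.0165, -0.0056, 0.0084, -0.0028, -0.0016, 0.085], [-0.0028, 0.0164, -0.0057, 0.0084, -0.0028, -0.0016, 0.085], [-0.0029, 0.0164, -0.0059, 0.0084, -0.0028, -0.0016, 0.085], [-0.0029, 0.0163, -0.006, 0.0084, -0.0028, -0.0016, 0.085], [-0.003, 0.0163, -0.0061, 0.0084, -0.0028, -0.0016, 0.085]]
[299.64481572 230.53285478] [298.16463678 196.56179102] [300.99193653 261.45014853]
```

View pics/wrist1.png

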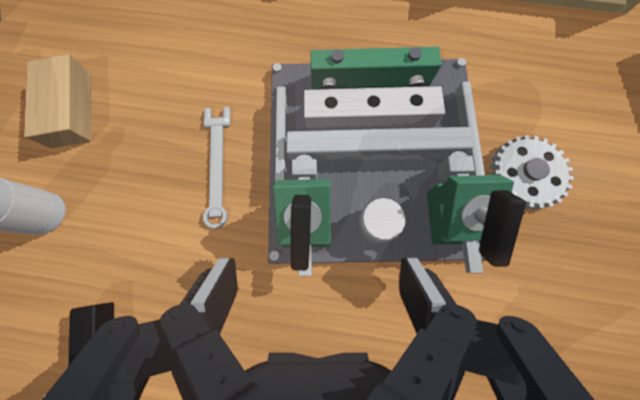

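The wrist view shows the left bar at (300,231), which matches the prediction of (300,230). It lies along the slope, so the angle is about 0. Joint 3 has reached its limit, so I'll fit the arm's kinematics and check which poses are reachable.

```bash
cat > kin.py <<'E'
from plan import *
from scipy.optimize import least_squares
D=[([1.6046,.38558,.0066,-.0005,-1.19395,-.25859],[139.16,608.65,200.6],[.4413,-.55245,.55347,-.44014]),
([1.47,-.12,-.81,.48,-.87,-.2],[287.8,297.2,203.7],[-.397,.406,-.571,.592]),
([.65,-.29,-1.07,.77,-.35,.44],[419.4,76.5,212.7],[-.361,.305,-.559,.681]),
([.57,-.24,-1.07,.76,-.29,.47],[427.9,61.,195.7],[-.364,.319,-.563,.67])]
def rots(q,s4=1):
    A=R.from_euler('z',q[0]);B=A*R.from_euler('y',q[1]);F=A*R.from_euler('y',q[1]-q[2])
    W=F*R.from_euler('x',s4*q[3])*R.from_euler('y',-q[4]); return A,B,F,W
def cols(q,s4=1):
    A,B,F,W=rots(q,s4)
    return np.array([A.apply([1,0,0]),[0,0,1],B.apply([0,0,1]),F.apply([0,0,1]),F.apply([1,0,0]),W.apply([1,0,0])]).T
E
python3 - <<'E'
from kin import *
s=read_state(); D.append((s['joints'],s['position'],s['ee_rot']))
for s4 in(1,-1):
    for q,p,r in D: print(s4,rots(q,s4)[3].apply([1,0,0]).round(3),R.from_quat(r).as_matrix()[:,1].round(3))
    A=np.vstack([cols(q,s4) for q,_,_ in D]);b=np.hstack([p for _,p,_ in D])
    x,res,rk,sv=np.linalg.lstsq(A,b,rcond=None);print(x.round(1),(A@x-b).round(1),sv.round(2))
# tool-x vs j6: tool rot = W * G(j6)
for q,p,r in D:
    for s4 in(1,-1): print(s4,np.round(q[5],3),(R.from_euler('x',0)*rots(q,s4)[3].inv()*R.from_quat(r)).as_matrix()[:,0].round(3))
E
```

```text
1 [ 0.001 -0.002 -1.   ] [-0.    -0.002 -1.   ]
1 [-0.345  0.101 -0.933] [ 0.354  0.032 -0.935]
1 [ 0.249  0.489 -0.836] [ 0.541  0.114 -0.833]
1 [ 0.309  0.432 -0.847] [ 0.522  0.101 -0.847]
1 [ 0.306  0.436 -0.846] [ 0.523  0.102 -0.846]
[  713.8 -1867.5   592.3   736.4  -707.7  -552.9] [-158.1  -56.2  -20.4  -40.4  210.    51.3 -112.    -8.6  -29.4  -61.1
   44.7   -0.3  -65.9   42.2   -1.2] [4.37 3.17 0.78 0.46 0.24 0.04]
-1 [-0.    -0.002 -1.   ] [-0.    -0.002 -1.   ]
-1 [ 0.358  0.03  -0.933] [ 0.354  0.032 -0.935]
-1 [ 0.538  0.109 -0.836] [ 0.541  0.114 -0.833]
-1 [ 0.522  0.101 -0.847] [ 0.522  0.101 -0.847]
-1 [ 0.523  0.102 -0.846] [ 0.523  0.102 -0.846]
[   1.5  962.5  497.7 -308.2  591.2  708.3] [-160.5   13.4    9.7  -14.1  -75.3  -22.1   11.8   38.9   -0.   -12.1
   39.8    6.1  -10.8   41.1    6.4] [4.37 3.17 0.78 0.46 0.24 0.04]
1 -0.259 [-0.     0.256 -0.967]
-1 -0.259 [-0.     0.256 -0.967]
1 -0.2 [-0.081 -0.406 -0.91 ]
-1 -0.2 [ 0.002  0.197 -0.98 ]
1 0.44 [-0.424 -0.866  0.264]
-1 0.44 [ 0.004 -0.42  -0.908]
1 0.47 [-0.361 -0.875  0.323]
-1 0.47 [ 0.001 -0.456 -0.89 ]
1 0.475 [-0.365 -0.876  0.316]
-1 0.475 [ 0.    -0.457 -0.89 ]
```

```bash
python3 - <<'E'
from kin import *
s=read_state(); D.append((s['joints'],s['position'],s['ee_rot']))
def c2(q):
    A,B,F,W=rots(q,-1); return np.c_[cols(q,-1),A.apply([0,1,0])]
A=np.vstack([c2(q) for q,_,_ in D]);b=np.hstack([p for _,p,_ in D])
x,res,rk,sv=np.linalg.lstsq(A,b,rcond=None);print(x.round(1),(A@x-b).round(1),sv.round(2))
# regularised toward plausible; lateral at forearm
pr=np.array([0,300,350,0,350,230,-150.]);w=.02
x=pr+np.linalg.lstsq(np.vstack([A,w*np.eye(7)]),np.r_[b-A@pr,np.zeros(7)],rcond=None)[0];print(x.round(1),(A@x-b).round(1))
E
```

```text
[ 225.4   73.2  527.4   20.   183.   312.  -132.4] [-27.3  -4.    0.3 -12.7  13.4   0.9   2.8 -15.4  -9.2   7.  -12.5   4.1
   6.3 -11.6   4. ] [4.37 3.17 2.27 0.74 0.37 0.21 0.04]
[ 226.1  123.4  508.    -5.3  200.   313.7 -132. ] [-27.6  -4.1   0.9 -12.4  13.5  -0.1   4.  -14.5  -9.1   6.2 -13.    4.3
   5.7 -12.    4.2]
```

```bash
python3 - <<'E'
from kin import *
import itertools
s=read_state(); D.append((s['joints'],s['position'],s['ee_rot'])); print(s['joints'],s['position'],s['ee_rot'])
def c3(q):
    A,B,F,W=rots(q,-1); U=F*R.from_euler('x',-q[3]); V=W*R.from_euler('x',q[5])
    return {'Ax':A.apply([1,0,0]),'Az':[0,0,1],'Bz':B.apply([0,0,1]),'Fz':F.apply([0,0,1]),'Fx':F.apply([1,0,0]),'Wx':W.apply([1,0,0]),'Ay':A.apply([0,1,0]),'Uy':U.apply([0,1,0]),'Uz':U.apply([0,0,1]),'Wz':W.apply([0,0,1]),'X':[1,0,0],'Y':[0,1,0],'Bx':B.apply([1,0,0])}
E_=[c3(q) for q,_,_ in D];b=np.hstack([p for _,p,_ in D])
base=['Ax','Az','Bz','Fx','Wx']
for k in(1,2,3):
  out=[]
  for ex in itertools.combinations(['Fz','Ay','Uy','Uz','Wz','X','Y','Bx'],k):
    n=base+list(ex);A=np.vstack([np.array([e[i] for i in n]).T for e in E_])
    x=np.linalg.lstsq(A,b,rcond=None)[0];out.append((np.abs(A@x-b).max(),ex,x.round(0)))
  for o in sorted(out,key=lambda o:o[0])[:4]: print(o)
E
```

```text
[ 0.57561608 -0.24272679 -1.0687515   0.75689669 -0.29394593  0.47450982] [427.88900628  61.55531524 196.1408611 ] [-0.36406756  0.31839923 -0.56256578  0.67051957]
(np.float64(1.3968700327885983), ('Uy',), array([   1.,  162.,  565.,  420.,  329., -159.]))
(np.float64(27.491310327521788), ('Ay',), array([ 228.,  111.,  513.,  195.,  313., -132.]))
(np.float64(51.655453993074616), ('X',), array([148., -82., 697., 225., 274., 171.]))
(np.float64(160.05910586213216), ('Uz',), array([  81.,  479.,  497.,  425.,  448., -139.]))
(np.float64(1.2153625636562424), ('Uy', 'Bx'), array([ -17.,  174.,  562.,  433.,  331., -159.,    8.]))
(np.float64(1.2494400271316408), ('Fz', 'Uy'), array([   3.,  190.,  554.,  429.,  330.,  -15., -159.]))
(np.float64(1.334403541388383), ('Ay', 'Uy'), array([  -5.,  163.,  567.,  426.,  330.,    3., -163.]))
(np.float64(1.3692276051617682), ('Uy', 'Wz'), array([  -2.,  164.,  566.,  422.,  331., -159.,    1.]))
(np.float64(1.1914822607717497), ('Uy', 'Wz', 'Y'), array([  -8.,  167.,  565.,  427.,  331., -160.,    7.,   -4.]))
(np.float64(1.2317888394120473), ('Fz', 'Uy', 'Bx'), array([  -5.,  191.,  554.,  433.,  330.,  -13., -159.,    3.]))
(np.float64(1.23417903568361), ('Ay', 'Uy', 'Y'), array([ -13.,  162.,  570.,  437.,  328.,   12., -171.,   -3.]))
(np.float64(1.2398537952969946), ('Uy', 'Y', 'Bx'), array([ -17.,  174.,  562.,  433.,  331., -159.,    0.,    8.]))
```

```bash
cat > ik.py <<'E'
from kin import *
lo=np.array([-3.14,-1.21,-1.07,-3.16,-2.99,-3.1])+.02;hi=np.array([3.14,2.06,1.41,2.05,-.16,3.1])-.02
def fk(q):
    A,B,F,W=rots(q,-1);U=F*R.from_euler('x',-q[3])
    p=A.apply([1,0,0])+[0,0,162]+565*B.apply([0,0,1])+420*F.apply([1,0,0])+329*W.apply([1,0,0])-159*U.apply([0,1,0])
    x=-W.apply([0,np.sin(q[5]),np.cos(q[5])]);y=W.apply([1,0,0])
    return p,R.from_matrix(np.array([x,y,np.cross(x,y)]).T)
def ik(pos,rot,q0=None,n=24,seed=0):
    f=lambda q:(lambda P:np.r_[(P[0]-pos)/100,(P[1].inv()*rot).as_rotvec()])(fk(q))
    rng=np.random.default_rng(seed);sols=[]
    S=[q0] if q0 is not None else [rng.uniform(lo,hi) for _ in range(n)]
    for s in S:
        r=least_squares(f,np.clip(s,lo+1e-3,hi-1e-3),bounds=(lo,hi))
        if r.cost<1e-6 and not any(np.abs(r.x-t).max()<.05 for t in sols): sols.append(r.x)
    return sols
E
python3 - <<'E'
from ik import *
for k in 'LR':
  for back in(0,50):
    for fl in (0,1):
      for th in (0,1.5,3):
        print(k,back,fl,th,[s.round(2).tolist() for s in ik(tgt(k,back),ori(th,fl))])
E
```

```text
L 0 0 0 []
L 0 0 1.5 []
L 0 0 3 []
L 0 1 0 []
L 0 1 1.5 []
L 0 1 3 []
L 50 0 0 []
L 50 0 1.5 []
L 50 0 3 []
L 50 1 0 []
L 50 1 1.5 []
L 50 1 3 []
R 0 0 0 [[-0.0, 0.12, -0.69, -0.55, -0.19, -0.89]]
R 0 0 1.5 [[-0.0, 0.12, -0.69, -0.55, -0.19, -2.39]]
R 0 0 3 [[-0.0, 0.12, -0.69, -0.55, -0.19, 2.4]]
R 0 1 0 [[-0.0, 0.12, -0.69, -0.55, -0.19, 2.25]]
R 0 1 1.5 [[-0.0, 0.12, -0.69, -0.55, -0.19, 0.75]]
R 0 1 3 [[-0.0, 0.12, -0.69, -0.55, -0.19, -0.75]]
R 50 0 0 [[0.03, -0.02, -0.75, -0.35, -0.24, -1.12]]
R 50 0 1.5 [[0.03, -0.02, -0.75, -0.35, -0.24, -2.62]]
R 50 0 3 [[0.03, -0.02, -0.75, -0.35, -0.24, 2.17]]
R 50 1 0 [[0.03, -0.02, -0.75, -0.35, -0.24, 2.03]]
R 50 1 1.5 [[0.03, -0.02, -0.75, -0.35, -0.24, 0.53]]
R 50 1 3 [[0.03, -0.02, -0.75, -0.35, -0.24, -0.97]]
```

```bash
cat >> ik.py <<'E'
def orit(th,fl,a,b):
    "tool y tilted: a = towards vertical, b = tip towards clamp +y"
    t=tilt-a; T=C*R.from_euler('x',b)*R.from_euler('y',tilt-t)*C.inv()
    return T*ori(th,fl)
E
python3 - <<'E'
from ik import *
for a in np.arange(-.2,.45,.1):
  for b in (-.4,-.3,-.2,-.1,0,.1,.2,.3,.4):
    for back in(0,50):
      s=ik(tgt('L',back),orit(0,1,a,b),n=14)
      if s: print(back,round(a,2),b,[x.round(2).tolist() for x in s])
y=-orit(0,1,.3,0).apply([0,1,0]);print(y)
E
```

```text
0 -0.2 -0.2 [[-0.26, 0.09, -0.99, -2.61, -0.37, -1.62]]
0 -0.2 -0.1 [[-0.14, 0.06, -0.83, -2.2, -0.19, -2.22]]
50 -0.2 0.3 [[0.15, -0.1, -0.75, -1.2, -0.24, 2.55]]
50 -0.2 0.4 [[-0.07, -0.05, -0.72, -1.34, -0.46, 2.77]]
0 -0.1 0.3 [[0.13, 0.06, -0.68, -1.2, -0.28, 2.59]]
0 -0.1 0.4 [[-0.04, 0.1, -0.66, -1.31, -0.45, 2.76]]
50 -0.1 0.4 [[0.1, -0.07, -0.7, -1.06, -0.4, 2.38]]
0 0.0 0.3 [[0.3, 0.06, -0.7, -0.83, -0.23, 2.11]]
0 0.0 0.4 [[0.09, 0.09, -0.63, -1.06, -0.43, 2.42]]
50 0.0 0.4 [[0.19, -0.06, -0.69, -0.85, -0.42, 2.11]]
0 0.1 0.3 [[0.34, 0.07, -0.7, -0.62, -0.3, 1.87]]
50 0.1 0.3 [[0.44, -0.08, -0.78, -0.39, -0.32, 1.57]]
0 0.1 0.4 [[0.16, 0.1, -0.61, -0.87, -0.47, 2.19]]
50 0.1 0.4 [[0.22, -0.04, -0.65, -0.71, -0.5, 1.97]]
50 0.2 0 [[0.63, -0.09, -1.05, 0.64, -0.3, 0.53]]
50 0.2 0.1 [[0.62, -0.09, -0.96, 0.31, -0.3, 0.83]]
0 0.2 0.2 [[0.5, 0.06, -0.79, -0.17, -0.26, 1.36]]
50 0.2 0.2 [[0.54, -0.08, -0.83, -0.07, -0.37, 1.22]]
0 0.2 0.3 [[0.34, 0.09, -0.65, -0.52, -0.41, 1.78]]
50 0.2 0.3 [[0.39, -0.05, -0.7, -0.4, -0.48, 1.6]]
0 0.2 0.4 [[0.19, 0.12, -0.57, -0.73, -0.55, 2.04
[... 1253 characters left out ...]
4 -0.2 [[0.76, 0.02, -0.85, 0.46, -0.68, 0.65]]
0 0.4 -0.1 [[0.65, 0.12, -0.83, 0.39, -0.5, 0.77]]
50 0.4 -0.1 [[0.7, 0.01, -0.81, 0.32, -0.65, 0.8]]
0 0.4 0 [[0.6, 0.12, -0.77, 0.18, -0.5, 0.99]]
50 0.4 0 [[0.64, -0.0, -0.76, 0.16, -0.63, 0.99]]
0 0.4 0.1 [[0.52, 0.12, -0.69, -0.04, -0.53, 1.24]]
50 0.4 0.1 [[0.55, 0.0, -0.69, -0.02, -0.64, 1.2]]
0 0.4 0.2 [[0.42, 0.14, -0.6, -0.25, -0.59, 1.49]]
50 0.4 0.2 [[0.45, 0.02, -0.62, -0.21, -0.68, 1.42]]
0 0.4 0.3 [[0.32, 0.16, -0.53, -0.43, -0.67, 1.71]]
50 0.4 0.3 [[0.34, 0.04, -0.55, -0.38, -0.75, 1.62]]
0 0.4 0.4 [[0.21, 0.19, -0.47, -0.58, -0.76, 1.89]]
50 0.4 0.4 [[0.22, 0.07, -0.5, -0.53, -0.83, 1.81]]
[-0.30137534 -0.05250967  0.95205863]
```

```bash
python3 - <<'E'
from ik import *
lo+=.03;hi-=.06
q0={'L':[.5,.06,-.79,-.17,-.26,1.36],'R':[0,.12,-.69,-.55,-.3,2.2]}
for k in 'LR':
  out=[]
  for a in np.arange(-.1,.31,.05):
    for b in np.arange(-.1,.36,.05):
      S=[ik(tgt(k,bk),orit(0,1,a,b),np.array(q0[k])) for bk in(0,60)]
      if all(S): out.append((np.hypot(a,b),a,b,S[0][0].round(2).tolist(),S[1][0].round(2).tolist()))
  for o in sorted(out,key=lambda o:o[0])[:7]: print(k,np.round(o[:3],2),*o[3:])
E
```

```text
L [0.27 0.25 0.1 ] [0.57, 0.06, -0.9, 0.21, -0.25, 0.96] [0.62, -0.1, -0.87, 0.17, -0.44, 0.97]
L [0.28 0.2  0.2 ] [0.5, 0.06, -0.79, -0.17, -0.26, 1.36] [0.55, -0.11, -0.83, -0.06, -0.39, 1.2]
L [0.29 0.15 0.25] [0.44, 0.06, -0.75, -0.38, -0.26, 1.59] [0.51, -0.11, -0.82, -0.18, -0.35, 1.32]
L [0.29 0.25 0.15] [0.53, 0.07, -0.81, -0.02, -0.3, 1.2] [0.58, -0.09, -0.82, 0.02, -0.45, 1.12]
L [0.3 0.3 0. ] [0.6, 0.08, -0.92, 0.43, -0.31, 0.75] [0.68, -0.08, -0.88, 0.31, -0.52, 0.82]
L [0.3  0.05 0.3 ] [0.33, 0.06, -0.71, -0.71, -0.25, 1.96] [0.49, -0.13, -0.85, -0.31, -0.24, 1.44]
L [ 0.3   0.3  -0.05] [0.61, 0.08, -0.97, 0.59, -0.31, 0.6] [0.71, -0.07, -0.91, 0.4, -0.53, 0.72]
R [0.05 0.   0.05] [-0.09, 0.13, -0.62, -0.68, -0.3, 2.41] [-0.06, -0.02, -0.68, -0.49, -0.37, 2.2]
R [ 0.07 -0.05  0.05] [-0.15, 0.13, -0.6, -0.84, -0.32, 2.62] [-0.11, -0.03, -0.66, -0.62, -0.37, 2.35]
R [0.07 0.05 0.05] [-0.04, 0.13, -0.64, -0.54, -0.3, 2.24] [-0.02, -0.02, -0.68, -0.39, -0.39, 2.07]
R [ 0.1 -0.1  0. ] [-0.18, 0.12, -0.61, -0.98, -0.28, 2.8] [-0.09, -0.04, -0.7, -0.66, -0.28, 2.41]
R [0.1 0.  0.1] [-0.15, 0.14, -0.58, -0.76, -0.39, 2.51] [-0.14, -0.01, -0.62, -0.6, -0.46, 2.32]
R [ 0.11 -0.1   0.05] [-0.24, 0.14, -0.59, -1.01, -0.36, 2.84] [-0.18, -0.02, -0.64, -0.77, -0.38, 2.54]
R [ 0.11 -0.05  0.1 ] [-0.21, 0.14, -0.57, -0.9, -0.4, 2.68] [-0.19, -0.01, -0.61, -0.71, -0.46, 2.46]
```

```bash
cat >> ik.py <<'E'
Q0={'L':[.5,.06,-.79,-.17,-.26,1.36],'R':[-.05,.1,-.65,-.5,-.3,2.2]}
def jplan(k,back,th,a,b,claw,step=.12,mm=40,n=None,tick=10):
    s=read_state();q=s['joints'].copy();pos=tgt(k,back);rot=orit(th,1,a,b)
    g=np.array(Q0[k]);g[5]-=th
    S=ik(pos,rot,g)
    p0,r0=s['position'],R.from_quat(s['ee_rot'])
    print('t',round(s['clock'],2),'q',q.round(2),'F',s['contact_force'].round(1),'T',s['wrist_torque'].round(2),'w',round(s['gripper_width'],1),'err',(pos-p0).round(1),(r0.inv()*rot).as_rotvec().round(3))
    if not S: return print('NO IK')
    t=S[0];print('goal q',t.round(2))
    n=n or int(max(1,np.ceil(np.abs(t-q).max()/step),np.ceil(np.linalg.norm(pos-p0)/mm)))
    P=[fk(q+(t-q)*i/n) for i in range(n+1)];P[0]=(p0,r0);P[-1]=(pos,rot)
    rows=[np.r_[A[1].inv().apply(B[0]-A[0])/1000,(A[1].inv()*B[1]).as_rotvec(),claw].round(3).tolist() for A,B in zip(P,P[1:])]
    print(n,'zmin',round(min(p[0][2] for p in P)),json.dumps(rows))
E
python3 - <<'E'
from ik import *
jplan('L',60,0,.25,.15,.085)
E
```

```text
t 1.95 q [ 0.58 -0.24 -1.07  0.76 -0.29  0.47] F [-0.3 -0.2  0.2] T [-0.16  1.06 -0.  ] w 84.7 err [-12.3  15.6 -52.6] [-0.201  0.052  0.122]
goal q [ 0.58 -0.09 -0.82  0.02 -0.45  1.12]
7 zmin 144 [[0.007, 0.005, -0.0, -0.026, 0.01, 0.001, 0.085], [0.004, 0.006, -0.003, -0.028, 0.009, 0.006, 0.085], [0.001, 0.006, -0.004, -0.029, 0.008, 0.011, 0.085], [-0.002, 0.007, -0.006, -0.03, 0.007, 0.017, 0.085], [-0.005, 0.007, -0.007, -0.03, 0.006, 0.023, 0.085], [-0.008, 0.007, -0.007, -0.03, 0.004, 0.029, 0.085], [-0.011, 0.008, -0.007, -0.029, 0.003, 0.034, 0.085]]
```

Call:
{"api": "play_rows", "payload": {
  "series": [
    [0.007,0.005,0.0,-0.026,0.01,0.001,0.085],
    [0.004,0.006,-0.003,-0.028,0.009,0.006,0.085],
    [0.001,0.006,-0.004,-0.029,0.008,0.011,0.085],
    [-0.002,0.007,-0.006,-0.03,0.007,0.017,0.085],
    [-0.005,0.007,-0.007,-0.03,0.006,0.023,0.085],
    [-0.008,0.007,-0.007,-0.03,0.004,0.029,0.085],
    [-0.011,0.008,-0.007,-0.029,0.003,0.034,0.085],
    [0,0,0,0,0,0,0.085]
  ]
}}

```text
clock: 2.75
position: [412.5, 85.2, 143.9]
ee_rot: [-0.397, 0.411, -0.487, 0.66]
contact_force: [0.5, 0.2, -0.4]
gripper_width: 85.2
```

```bash
python3 - <<'E'
from ik import *
jplan('L',60,0,.25,.15,.085)
jplan('L',0,0,.25,.15,.085,n=6)
E
```

```text
t 2.75 q [ 0.6  -0.1  -0.81  0.01 -0.46  1.13] F [ 0.5  0.2 -0.4] T [-0.45  0.61 -0.  ] w 85.2 err [ 3.1 -8.  -0.3] [ 0.005  0.015 -0.012]
goal q [ 0.58 -0.09 -0.82  0.02 -0.45  1.12]
1 zmin 144 [[0.008, -0.0, 0.002, 0.005, 0.015, -0.012, 0.085]]
t 2.75 q [ 0.6  -0.1  -0.81  0.01 -0.46  1.13] F [ 0.5  0.2 -0.4] T [-0.45  0.61 -0.  ] w 85.2 err [ 37.   -2.1 -49.5] [ 0.005  0.015 -0.012]
goal q [ 0.53  0.07 -0.81 -0.02 -0.3   1.2 ]
6 zmin 94 [[0.001, 0.009, 0.004, 0.0, 0.002, -0.001, 0.085], [0.002, 0.01, 0.003, 0.001, 0.002, -0.002, 0.085], [0.003, 0.01, 0.003, 0.001, 0.003, -0.002, 0.085], [0.003, 0.01, 0.003, 0.001, 0.003, -0.002, 0.085], [0.003, 0.01, 0.002, 0.001, 0.003, -0.002, 0.085], [0.004, 0.01, 0.002, 0.001, 0.003, -0.003, 0.085]]
```

```bash
sed -i 's/pos=tgt(k,back);rot=orit(th,1,a,b)/rot=orit(th,1,a,b);pos=KN[k]+rot.apply([0,1,0])*(19-back)/' ik.py; python3 - <<'E'
from ik import *
jplan('L',60,0,.25,.15,.085)
jplan('L',0,0,.25,.15,.085,n=7)
E
```

```text
t 2.75 q [ 0.6  -0.1  -0.81  0.01 -0.46  1.13] F [ 0.5  0.2 -0.4] T [-0.45  0.61 -0.  ] w 85.2 err [ 13.  -12.1   4. ] [ 0.005  0.015 -0.012]
goal q [ 0.55 -0.08 -0.78 -0.   -0.47  1.17]
1 zmin 144 [[0.014, -0.002, 0.012, 0.005, 0.015, -0.012, 0.085]]
t 2.75 q [ 0.6  -0.1  -0.81  0.01 -0.46  1.13] F [ 0.5  0.2 -0.4] T [-0.45  0.61 -0.  ] w 85.2 err [ 32.4  -0.2 -51.5] [ 0.005  0.015 -0.012]
goal q [ 0.55  0.07 -0.83 -0.   -0.28  1.17]
7 zmin 92 [[0.001, 0.007, 0.003, 0.001, 0.002, -0.001, 0.085], [0.002, 0.008, 0.002, 0.001, 0.002, -0.002, 0.085], [0.002, 0.008, 0.002, 0.001, 0.002, -0.002, 0.085], [0.002, 0.008, 0.002, 0.001, 0.002, -0.002, 0.085], [0.002, 0.008, 0.002, 0.001, 0.002, -0.002, 0.085], [0.002, 0.008, 0.001, 0.001, 0.002, -0.002, 0.085], [0.003, 0.008, 0.001, 0.001, 0.002, -0.002, 0.085]]
```

Call:
{"api": "play_rows", "payload": {
  "series": [
    [0.007,-0.001,0.006,0.003,0.008,-0.006,0.085],
    [0.007,-0.001,0.006,0.002,0.007,-0.006,0.085],
    [0,0.014,0,0,0,0,0.085],
    [0,0.014,0,0,0,0,0.085],
    [0,0.014,0,0,0,0,0.085],
    [0,0.014,0,0,0,0,0.085],
    [0,0,0,0,0,0,0.085]
  ]
}}

```text
clock: 3.45
position: [448.6, 81.7, 99.1]
ee_rot: [-0.393, 0.408, -0.498, 0.657]
contact_force: [-0.2, 0.5, -0.2]
gripper_width: 85.0
```

```bash
python3 - <<'E'
from ik import *
jplan('L',0,0,.25,.15,.085)
d=snap('wrist','wrist2.png')
E
```

```text
t 3.45 q [ 0.54  0.05 -0.83  0.01 -0.29  1.17] F [-0.2  0.5 -0.2] T [-0.39  0.73  0.  ] w 85.0 err [-3.6  3.2 -6.7] [-0.01   0.004  0.003]
goal q [ 0.55  0.07 -0.83 -0.   -0.28  1.17]
1 zmin 92 [[-0.003, 0.006, -0.005, -0.01, 0.004, 0.003, 0.085]]
```

View pics/wrist2.png

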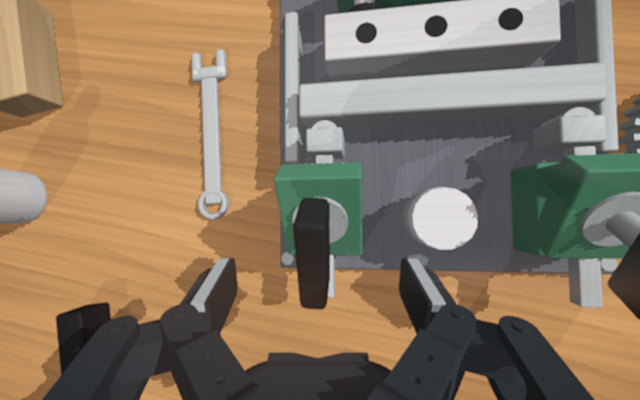

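The fingers straddle the left bar: it is at (312,255), midway between the tips at 220 and 415. I'll make the last small correction, close the gripper and read the state.

Call:
{"api": "play_rows", "payload": {
  "series": [
    [-0.003,0.006,-0.005,-0.01,0.004,0.003,0.085],
    [0,0,0,0,0,0,0.0],
    [0,0,0,0,0,0,0.0],
    [0,0,0,0,0,0,0.0],
    [0,0,0,0,0,0,0.0],
    [0,0,0,0,0,0,0.0]
  ]
}}

```text
clock: 4.1
position: [446.5, 86.0, 96.0]
ee_rot: [-0.392, 0.411, -0.496, 0.657]
contact_force: [-5.4, 5.1, 4.1]
gripper_width: 15.1
```

```bash
python3 - <<'E'
from ik import *
jplan('L',0,0,.25,.15,.0)
E
```

```text
t 4.1 q [ 0.55  0.06 -0.83  0.   -0.29  1.17] F [-5.4  5.1  4.1] T [1.12 1.78 0.76] w 15.1 err [-1.5 -1.  -3.6] [-0.007  0.    -0.003]
goal q [ 0.55  0.07 -0.83 -0.   -0.28  1.17]
1 zmin 92 [[0.001, 0.003, -0.003, -0.007, 0.0, -0.003, 0.0]]
```

Call:
{"api": "play_rows", "payload": {
  "series": [
    [0,0,0,0,0.12,0,0.0],
    [0,0,0,0,0.12,0,0.0],
    [0,0,0,0,0.12,0,0.0],
    [0,0,0,0,0.12,0,0.0],
    [0,0,0,0,0.12,0,0.0],
    [0,0,0,0,0.12,0,0.0],
    [0,0,0,0,0.06,0,0.0],
    [0,0,0,0,0,0,0.0]
  ]
}}

```text
clock: 4.9
position: [444.4, 82.0, 96.7]
ee_rot: [-0.167, 0.635, -0.611, 0.442]
contact_force: [0.1, 1.7, -1.8]
gripper_width: 14.2
```

```bash
python3 - <<'E'
from ik import *
jplan('L',0,.75,.25,.15,.0)
E
```

```text
t 4.9 q [ 0.55  0.05 -0.83  0.01 -0.29  0.36] F [ 0.1  1.7 -1.8] T [-0.05  0.75  0.15] w 14.2 err [ 0.6  3.  -4.3] [-0.005 -0.056 -0.002]
goal q [ 0.55  0.07 -0.83 -0.   -0.28  0.42]
1 zmin 92 [[-0.001, 0.005, -0.002, -0.005, -0.056, -0.002, 0.0]]
```

Call:
{"api": "play_rows", "payload": {
  "series": [
    [0,0,0,0,0,0,0.085],
    [0,0,0,0,0,0,0.085],
    [0,0,0,0,0,0,0.085],
    [0,-0.02,0,0,0,0,0.085],
    [0,-0.025,0,0,0,0,0.085],
    [0,-0.025,0,0,0,0,0.085],
    [0,0,0,0,0,0,0.085]
  ]
}}

```text
clock: 5.6
position: [420.8, 67.9, 162.8]
ee_rot: [-0.17, 0.634, -0.611, 0.443]
contact_force: [-0.1, -0.0, -0.7]
gripper_width: 85.0
```

```bash
python3 - <<'E'
from ik import *
jplan('R',60,0,.05,.05,.085)
d=snap('wrist','wrist3.png')
E
```

```text
t 5.6 q [ 0.55 -0.11 -0.77  0.   -0.53  0.37] F [-0.1 -0.  -0.7] T [-0.38  0.6  -0.01] w 85.0 err [  32.  -179.5  -18.1] [ 0.222 -0.841 -0.003]
goal q [-0.03 -0.02 -0.67 -0.39 -0.4   2.08]
15 zmin 145 [[0.006, -0.0, 0.008, 0.005, -0.056, 0.007, 0.085], [0.007, 0.001, 0.009, 0.007, -0.056, 0.007, 0.085], [0.008, 0.0, 0.008, 0.008, -0.056, 0.007, 0.085], [0.009, 0.0, 0.008, 0.01, -0.056, 0.006, 0.085], [0.009, 0.0, 0.007, 0.011, -0.056, 0.005, 0.085], [0.01, -0.0, 0.007, 0.013, -0.056, 0.004, 0.085], [0.011, -0.0, 0.006, 0.014, -0.056, 0.002, 0.085], [0.011, -0.0, 0.005, 0.015, -0.056, 0.001, 0.085], [0.012, -0.0, 0.005, 0.016, -0.057, -0.001, 0.085], [0.012, -0.001, 0.004, 0.016, -0.057, -0.003, 0.085], [0.012, -0.001, 0.003, 0.017, -0.057, -0.005, 0.085], [0.013, -0.001, 0.002, 0.017, -0.057, -0.008, 0.085], [0.013, -0.001, 0.001, 0.016, -0.057, -0.01, 0.085], [0.013, -0.001, 0.0, 0.016, -0.057, -0.012, 0.085], [0.014, -0.001, -0.001, 0.015, -0.057, -0.014, 0.085]]
```

View pics/wrist3.png

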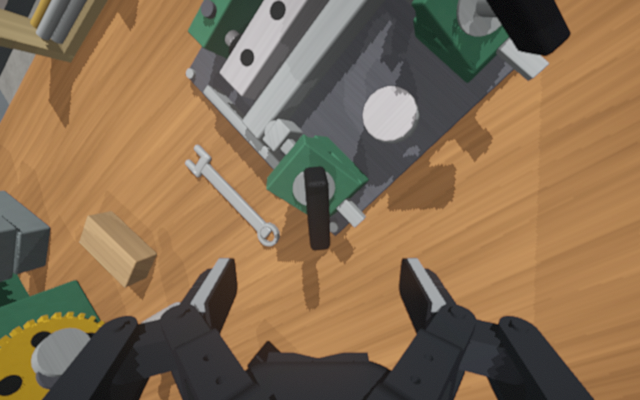

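The left knob turned with the grip: in the wrist view the bar at (317,208) lies along the tool while the housing is rotated about 45°. Next is the right knob.

Call:
{"api": "play_rows", "payload": {
  "series": [
    [0.012,0,0.017,0.012,-0.112,0.014,0.085],
    [0.016,0,0.016,0.018,-0.112,0.013,0.085],
    [0.019,0,0.014,0.024,-0.112,0.009,0.085],
    [0.022,0,0.011,0.029,-0.112,0.003,0.085],
    [0.024,-0.001,0.009,0.032,-0.114,-0.004,0.085],
    [0.025,-0.002,0.005,0.034,-0.114,-0.013,0.085],
    [0.026,-0.002,0.001,0.032,-0.114,-0.022,0.085],
    [0.014,-0.001,-0.001,0.015,-0.057,-0.014,0.085],
    [0,0,0,0,0,0,0.085]
  ]
}}

```text
clock: 6.55
position: [446.1, -107.6, 132.7]
ee_rot: [-0.36, 0.339, -0.552, 0.672]
contact_force: [0.3, -0.4, -0.1]
gripper_width: 84.8
```

```bash
python3 - <<'E'
from ik import *
jplan('R',60,0,.05,.05,.085)
jplan('R',0,0,.05,.05,.085,n=4)
E
```

```text
t 6.55 q [-0.01 -0.01 -0.7  -0.37 -0.38  2.04] F [ 0.3 -0.4 -0.1] T [-0.29  0.97  0.02] w 84.8 err [ 6.7 -3.9 12. ] [ 0.022 -0.013 -0.002]
goal q [-0.03 -0.02 -0.67 -0.39 -0.4   2.08]
1 zmin 133 [[0.004, -0.007, 0.011, 0.022, -0.013, -0.002, 0.085]]
t 6.55 q [-0.01 -0.01 -0.7  -0.37 -0.38  2.04] F [ 0.3 -0.4 -0.1] T [-0.29  0.97  0.02] w 84.8 err [ 37.7   4.  -38.8] [ 0.022 -0.013 -0.002]
goal q [-0.03  0.13 -0.64 -0.54 -0.3   2.24]
4 zmin 94 [[-0.0, 0.012, 0.005, 0.006, -0.004, 0.002, 0.085], [0.001, 0.013, 0.003, 0.006, -0.003, 0.0, 0.085], [0.002, 0.013, 0.002, 0.005, -0.003, -0.001, 0.085], [0.002, 0.014, 0.002, 0.005, -0.003, -0.003, 0.085]]
```

Call:
{"api": "play_rows", "payload": {
  "series": [
    [0.004,-0.004,0.011,0.022,-0.013,-0.002,0.085],
    [0,0.012,0,0,0,0,0.085],
    [0,0.012,0,0,0,0,0.085],
    [0,0.012,0,0,0,0,0.085],
    [0,0.012,0,0,0,0,0.085],
    [0,0,0,0,0,0,0.085]
  ]
}}

```text
clock: 7.15
position: [478.7, -102.5, 94.1]
ee_rot: [-0.357, 0.333, -0.553, 0.675]
contact_force: [-0.2, -0.4, 1.4]
gripper_width: 85.0
```

```bash
python3 - <<'E'
from ik import *
jplan('R',0,0,.05,.05,.085)
d=get_image('wrist')
snap('wrist','wrist4.png')
E
```

```text
t 7.15 q [-0.02  0.12 -0.65 -0.51 -0.3   2.19] F [-0.2 -0.4  1.4] T [-0.27  1.03  0.04] w 85.0 err [ 5.1 -1.1 -0.1] [ 0.009 -0.006 -0.002]
goal q [-0.03  0.13 -0.64 -0.54 -0.3   2.24]
1 zmin 94 [[0.002, 0.003, 0.004, 0.009, -0.006, -0.002, 0.085]]
```

View pics/wrist4.png

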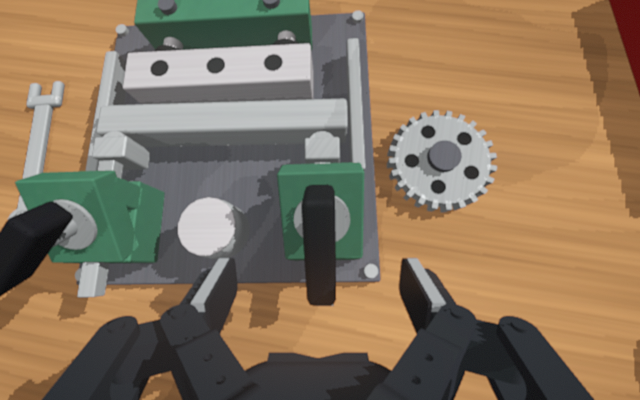

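The right bar is at (319,245), centred between the fingers, and the left bar is visibly turned. Now I'll close the gripper and turn the right knob about a quarter turn.

Call:
{"api": "play_rows", "payload": {
  "series": [
    [0.002,0.003,0.004,0.009,-0.006,-0.002,0.085],
    [0,0,0,0,0,0,0.0],
    [0,0,0,0,0,0,0.0],
    [0,0,0,0,0,0,0.0],
    [0,0,0,0,0,0,0.0],
    [0,0,0,0,0,0,0.0],
    [0,0,0,0,0.12,0,0.0],
    [0,0,0,0,0.12,0,0.0],
    [0,0,0,0,0.12,0,0.0],
    [0,0,0,0,0,0,0.0]
  ]
}}

```text
clock: 8.25
position: [483.9, -104.0, 96.7]
ee_rot: [0.247, -0.445, 0.611, -0.607]
contact_force: [-0.2, 1.3, -1.9]
gripper_width: 15.2
```

```bash
python3 - <<'E'
from ik import *
jplan('R',0,0.36,.05,.05,.0)
E
```

```text
t 8.25 q [-0.03  0.12 -0.64 -0.53 -0.3   1.85] F [-0.2  1.3 -1.9] T [-0.05  0.92  0.05] w 15.2 err [-0.1  0.4 -2.8] [-0.005 -0.009 -0.001]
goal q [-0.03  0.13 -0.64 -0.54 -0.3   1.88]
1 zmin 94 [[0.0, 0.002, -0.002, -0.005, -0.009, -0.001, 0.0]]
```

Call:
{"api": "play_rows", "payload": {
  "series": [
    [0,0,0,0,0.123,0,0.0],
    [0,0,0,0,0.123,0,0.0],
    [0,0,0,0,0.123,0,0.0],
    [0,0,0,0,0.123,0,0.0],
    [0,0,0,0,0.123,0,0.0],
    [0,0,0,0,0.123,0,0.0],
    [0,0,0,0,0.123,0,0.0],
    [0,0,0,0,0.123,0,0.0],
    [0,0,0,0,0.123,0,0.0],
    [0,0,0,0,0,0,0.0]
  ]
}}

```text
clock: 9.25
position: [482.2, -106.6, 95.2]
ee_rot: [0.116, 0.698, -0.65, 0.277]
contact_force: [0.9, -0.8, -2.6]
gripper_width: 15.1
```

```bash
python3 - <<'E'
from ik import *
jplan('R',0,1.5,.05,.05,.0)
E
```

```text
t 9.25 q [-0.03  0.12 -0.65 -0.52 -0.29  0.73] F [ 0.9 -0.8 -2.6] T [-0.14  0.61 -0.01] w 15.1 err [ 1.6  3.  -1.3] [-0.007  0.01  -0.004]
goal q [-0.03  0.13 -0.64 -0.54 -0.3   0.74]
1 zmin 94 [[-0.001, 0.002, -0.003, -0.007, 0.01, -0.004, 0.0]]
```

Call:
{"api": "play_rows", "payload": {
  "series": [
    [0,0,0,0,0,0,0.085],
    [0,0,0,0,0,0,0.085],
    [0,0,0,0,0,0,0.085],
    [0,-0.02,0,0,0,0,0.085],
    [0,-0.022,0,0,0,0,0.085],
    [0,-0.022,0,0,0,0,0.085],
    [0,0,0,0,0,0,0.085]
  ]
}}

```text
clock: 9.95
position: [448.1, -114.6, 150.9]
ee_rot: [0.11, 0.697, -0.651, 0.281]
contact_force: [0.5, 1.0, -1.0]
gripper_width: 84.8
```

```bash
python3 - <<'E'
from ik import *
for a,b in((.05,.3),(.1,.3),(.15,.25)): jplan('L',60,.8,a,b,.085,step=.13)
E
```

```text
t 9.95 q [-0.03 -0.04 -0.68 -0.37 -0.41  0.58] F [ 0.5  1.  -1. ] T [-0.26  1.01 -0.02] w 84.8 err [-29.  181.9  -7.7] [-0.2  -0.54  0.09]
goal q [ 0.42 -0.12 -0.8  -0.4  -0.29  0.79]
5 zmin 143 [[-0.009, 0.006, -0.038, -0.04, -0.109, 0.014, 0.085], [-0.009, 0.006, -0.036, -0.04, -0.109, 0.016, 0.085], [-0.009, 0.006, -0.035, -0.04, -0.108, 0.018, 0.085], [-0.01, 0.006, -0.034, -0.04, -0.107, 0.02, 0.085], [-0.011, 0.006, -0.033, -0.039, -0.107, 0.022, 0.085]]
t 9.95 q [-0.03 -0.04 -0.68 -0.37 -0.41  0.58] F [ 0.5  1.  -1. ] T [-0.26  1.01 -0.02] w 84.8 err [-27.3 181.9  -6.7] [-0.224 -0.545  0.045]
goal q [ 0.39 -0.1  -0.75 -0.41 -0.38  0.81]
5 zmin 144 [[-0.009, 0.006, -0.038, -0.045, -0.11, 0.006, 0.085], [-0.009, 0.006, -0.036, -0.045, -0.109, 0.007, 0.085], [-0.01, 0.006, -0.035, -0.045, -0.109, 0.009, 0.085], [-0.011, 0.006, -0.034, -0.044, -0.109, 0.011, 0.085], [-0.012, 0.006, -0.033, -0.044, -0.109, 0.013, 0.085]]
t 9.95 q [-0.03 -0.04 -0.68 -0.37 -0.41  0.58] F [ 0.5  1.  -1. ] T [-0.26  1.01 -0.02] w 84.8 err [-25.7 183.7  -5.3] [-0.209 -0.575 -0.018]
goal q [ 0.46 -0.1  -0.78 -0.23 -0.38  0.61]
5 zmin 146 [[-0.009, 0.006, -0.038, -0.042, -0.114, -0.009, 0.085], [-0.009, 0.006, -0.036, -0.042, -0.115, -0.006, 0.085], [-0.011, 0.006, -0.035, -0.041, -0.115, -0.004, 0.085], [-0.012, 0.006, -0.034, -0.041, -0.116, -0.001, 0.085], [-0.014, 0.006, -0.033, -0.04, -0.116, 0.001, 0.085]]
```

Call:
{"api": "play_rows", "payload": {
  "series": [
    [-0.009,0.0,-0.038,-0.045,-0.11,0.006,0.085],
    [-0.009,0.003,-0.036,-0.045,-0.109,0.007,0.085],
    [-0.01,0.006,-0.035,-0.045,-0.109,0.009,0.085],
    [-0.011,0.006,-0.034,-0.044,-0.109,0.011,0.085],
    [-0.012,0.006,-0.033,-0.044,-0.109,0.013,0.085],
    [0,0,0,0,0,0,0.085]
  ]
}}

```text
clock: 10.55
position: [414.0, 72.3, 151.6]
ee_rot: [-0.092, 0.657, -0.565, 0.491]
contact_force: [0.1, -0.3, 0.3]
gripper_width: 85.1
```

```bash
python3 - <<'E'
from ik import *
jplan('L',60,.8,.1,.3,.085)
E
```

```text
t 10.55 q [ 0.42 -0.13 -0.77 -0.37 -0.39  0.77] F [ 0.1 -0.3  0.3] T [-0.66  0.87  0.02] w 85.1 err [ 6.9 -5.  -7.4] [ 0.008  0.025 -0.004]
goal q [ 0.39 -0.1  -0.75 -0.41 -0.38  0.81]
1 zmin 144 [[0.004, 0.007, 0.007, 0.008, 0.025, -0.004, 0.085]]
```

Call:
{"api": "play_rows", "payload": {
  "series": [
    [0.004,0.007,0.007,0.008,0.025,-0.004,0.085],
    [0,0.015,0,0,0,0,0.085],
    [0,0.015,0,0,0,0,0.085],
    [0,0.015,0,0,0,0,0.085],
    [0,0.013,0,0,0,0,0.085],
    [0,0,0,0,0,0,0.085]
  ]
}}

```text
clock: 11.15
position: [450.8, 83.3, 90.5]
ee_rot: [-0.081, 0.661, -0.573, 0.477]
contact_force: [-0.2, 0.1, 0.7]
gripper_width: 84.9
```

```bash
python3 - <<'E'
from ik import *
jplan('L',0,.8,.1,.3,.085)
E
```

```text
t 11.15 q [ 0.36  0.07 -0.71 -0.6  -0.27  1.02] F [-0.2  0.1  0.7] T [-0.69  0.85  0.03] w 84.9 err [-3.7  4.3  3.7] [-0.007 -0.013  0.004]
goal q [ 0.37  0.06 -0.71 -0.61 -0.28  1.04]
1 zmin 91 [[-0.003, -0.003, -0.005, -0.007, -0.013, 0.004, 0.085]]
```

Call:
{"api": "play_rows", "payload": {
  "series": [
    [-0.003,-0.003,-0.005,-0.007,-0.013,0.004,0.085],
    [0,0,0,0,0,0,0.0],
    [0,0,0,0,0,0,0.0],
    [0,0,0,0,0,0,0.0],
    [0,0,0,0,0,0,0.0],
    [0,0,0,0,0,0,0.0],
    [0,0,0,0,0.12,0,0.0],
    [0,0,0,0,0.12,0,0.0],
    [0,0,0,0,0.12,0,0.0],
    [0,0,0,0,0,0,0.0]
  ]
}}

```text
clock: 12.15
position: [447.3, 83.8, 96.1]
ee_rot: [0.024, 0.736, -0.576, 0.354]
contact_force: [3.0, 1.1, -5.4]
gripper_width: 15.1
```

```bash
python3 - <<'E'
from ik import *
jplan('L',0,1.16,.1,.3,.0)
E
```

```text
t 12.15 q [ 0.37  0.05 -0.71 -0.59 -0.28  0.65] F [ 3.   1.1 -5.4] T [-0.5   0.49 -0.02] w 15.1 err [-0.2  3.8 -1.9] [-0.006 -0.009 -0.004]
goal q [ 0.37  0.06 -0.71 -0.61 -0.28  0.68]
1 zmin 94 [[-0.0, 0.003, -0.003, -0.006, -0.009, -0.004, 0.0]]
```

Now at 1.17, so 1.08 more to reach 2.25.

Call:
{"api": "play_rows", "payload": {
  "series": [
    [0,0,0,0,0.118,0,0.0],
    [0,0,0,0,0.118,0,0.0],
    [0,0,0,0,0.118,0,0.0],
    [0,0,0,0,0.118,0,0.0],
    [0,0,0,0,0.118,0,0.0],
    [0,0,0,0,0.118,0,0.0],
    [0,0,0,0,0.118,0,0.0],
    [0,0,0,0,0.118,0,0.0],
    [0,0,0,0,0.118,0,0.0],
    [0,0,0,0,0,0,0.0]
  ]
}}

```text
clock: 13.15
position: [441.6, 83.5, 93.7]
ee_rot: [0.311, 0.814, -0.486, -0.073]
contact_force: [-1.0, -0.2, -1.2]
gripper_width: 12.9
```

```bash
python3 - <<'E'
from ik import *
jplan('L',0,2.25,.1,.3,.0)
E
```

```text
t 13.15 q [ 0.37  0.05 -0.72 -0.58 -0.28 -0.43] F [-1.  -0.2 -1.2] T [-1.    0.72 -0.1 ] w 12.9 err [5.5 4.1 0.4] [-0.005  0.011  0.001]
goal q [ 0.37  0.06 -0.71 -0.61 -0.28 -0.41]
1 zmin 94 [[-0.002, 0.003, -0.006, -0.005, 0.011, 0.001, 0.0]]
```

Call:
{"api": "play_rows", "payload": {
  "series": [
    [0,0,0,0,0,0,0.085],
    [0,0,0,0,0,0,0.085],
    [0,0,0,0,0,0,0.085],
    [0,-0.02,0,0,0,0,0.085],
    [0,-0.022,0,0,0,0,0.085],
    [0,-0.022,0,0,0,0,0.085],
    [0,0,0,0,0,0,0.085]
  ]
}}

```text
clock: 13.85
position: [413.9, 61.8, 149.7]
ee_rot: [0.308, 0.814, -0.488, -0.068]
contact_force: [0.4, 0.1, -0.0]
gripper_width: 85.0
```

```bash
python3 - <<'E'
from ik import *
jplan('R',60,1.49,.05,.05,.085,step=.13)
d=snap('top','crop2.png',(250,100,390,242),4.2)
E
```

```text
t 13.85 q [ 0.4  -0.13 -0.76 -0.38 -0.4  -0.65] F [ 0.4  0.1 -0. ] T [-0.66  0.86 -0.02] w 85.0 err [  38.9 -173.4   -5. ] [ 0.194 -0.861  0.115]
goal q [-0.03 -0.02 -0.67 -0.39 -0.4   0.59]
10 zmin 145 [[-0.014, -0.003, 0.007, 0.011, -0.087, 0.02, 0.085], [-0.013, -0.002, 0.011, 0.013, -0.087, 0.018, 0.085], [-0.012, -0.002, 0.013, 0.015, -0.087, 0.016, 0.085], [-0.01, -0.002, 0.014, 0.017, -0.087, 0.014, 0.085], [-0.009, -0.002, 0.016, 0.018, -0.087, 0.012, 0.085], [-0.007, -0.002, 0.017, 0.02, -0.087, 0.01, 0.085], [-0.005, -0.002, 0.018, 0.021, -0.086, 0.008, 0.085], [-0.002, -0.002, 0.018, 0.021, -0.086, 0.005, 0.085], [-0.0, -0.002, 0.019, 0.022, -0.086, 0.002, 0.085], [0.002, -0.002, 0.019, 0.022, -0.086, -0.0, 0.085]]
```

View pics/crop2.png

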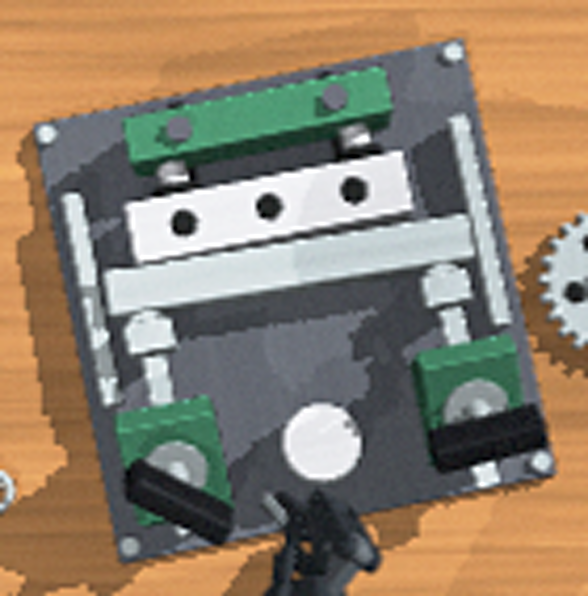

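The top crop shows the left bar at (180,500), turned about 2.25 rad, and the right bar at (488,438), turned about 1.5 rad. The crosshead has advanced with its left end ahead as expected (left end y≈290, right end ≈238) and has almost reached the block. The tin and gear haven't moved.

Call:
{"api": "play_rows", "payload": {
  "series": [
    [-0.014,-0.003,0.007,0.011,-0.087,0.02,0.085],
    [-0.013,-0.002,0.011,0.013,-0.087,0.018,0.085],
    [-0.012,-0.002,0.013,0.015,-0.087,0.016,0.085],
    [-0.01,-0.002,0.014,0.017,-0.087,0.014,0.085],
    [-0.009,-0.002,0.016,0.018,-0.087,0.012,0.085],
    [-0.007,-0.002,0.017,0.02,-0.087,0.01,0.085],
    [-0.005,-0.002,0.018,0.021,-0.086,0.008,0.085],
    [-0.002,-0.002,0.018,0.021,-0.086,0.005,0.085],
    [0,-0.002,0.019,0.022,-0.086,0.002,0.085],
    [0.002,-0.002,0.019,0.022,-0.086,0,0.085]
  ]
}}

```text
clock: 14.9
position: [457.9, -116.2, 138.8]
ee_rot: [0.099, 0.694, -0.653, 0.287]
contact_force: [0.2, -0.2, 0.6]
gripper_width: 84.6
```

```bash
python3 - <<'E'
from ik import *
jplan('R',60,1.49,.05,.05,.085)
E
```

```text
t 14.9 q [-0.03  0.   -0.66 -0.39 -0.39  0.63] F [ 0.2 -0.2  0.6] T [-0.22  0.96  0.05] w 84.6 err [-5.   4.6  5.9] [-0.005  0.04   0.008]
goal q [-0.03 -0.02 -0.67 -0.39 -0.4   0.59]
1 zmin 139 [[-0.0, -0.007, -0.006, -0.005, 0.04, 0.008, 0.085]]
```

Call:
{"api": "play_rows", "payload": {
  "series": [
    [0,-0.007,-0.006,-0.005,0.04,0.008,0.085],
    [0,0.014,0,0,0,0,0.085],
    [0,0.015,0,0,0,0,0.085],
    [0,0.015,0,0,0,0,0.085],
    [0,0.012,0,0,0,0,0.085],
    [0,0,0,0,0,0,0.085]
  ]
}}

```text
clock: 15.5
position: [483.6, -105.5, 89.8]
ee_rot: [0.113, 0.701, -0.649, 0.272]
contact_force: [-0.4, -0.2, -0.2]
gripper_width: 84.8
```

```bash
python3 - <<'E'
from ik import *
jplan('R',0,1.49,.05,.05,.085)
E
```

```text
t 15.5 q [-0.03  0.13 -0.64 -0.53 -0.3   0.74] F [-0.4 -0.2 -0.2] T [-0.26  1.05 -0.04] w 84.8 err [0.2 2.  4.1] [-0.001 -0.003  0.006]
goal q [-0.03  0.13 -0.64 -0.54 -0.3   0.75]
1 zmin 90 [[-0.003, -0.003, -0.002, -0.001, -0.003, 0.006, 0.085]]
```

Call:
{"api": "play_rows", "payload": {
  "series": [
    [-0.003,-0.003,-0.002,-0.001,-0.003,0.006,0.085],
    [0,0,0,0,0,0,0.0],
    [0,0,0,0,0,0,0.0],
    [0,0,0,0,0,0,0.0],
    [0,0,0,0,0,0,0.0],
    [0,0,0,0,0,0,0.0],
    [0,0,0,0,0.12,0,0.0],
    [0,0,0,0,0.12,0,0.0],
    [0,0,0,0,0.12,0,0.0],
    [0,0,0,0,0,0,0.0]
  ]
}}

```text
clock: 16.5
position: [481.6, -103.6, 93.8]
ee_rot: [0.231, 0.739, -0.617, 0.141]
contact_force: [0.5, -0.4, -2.3]
gripper_width: 15.3
```

Call:
{"api": "play_rows", "payload": {
  "series": [
    [0,0,0,0,0.12,0,0.0],
    [0,0,0,0,0.12,0,0.0],
    [0,0,0,0,0.12,0,0.0],
    [0,0,0,0,0.12,0,0.0],
    [0,0,0,0,0.12,0,0.0],
    [0,0,0,0,0.12,0,0.0],
    [0,0,0,0,0.12,0,0.0],
    [0,0,0,0,0,0,0.0]
  ]
}}

```text
clock: 17.3
position: [481.3, -103.4, 93.7]
ee_rot: [0.464, 0.732, -0.467, -0.175]
contact_force: [0.7, 0.1, -2.4]
gripper_width: 15.5
```

```bash
python3 - <<'E'
from ik import *
jplan('R',0,2.7,.05,.05,.0)
E
```

```text
t 17.3 q [-0.03  0.12 -0.65 -0.52 -0.3  -0.49] F [ 0.7  0.1 -2.4] T [-0.28  0.79 -0.04] w 15.5 err [ 2.5 -0.2  0.3] [-0.002 -0.008  0.001]
goal q [-0.03  0.13 -0.64 -0.54 -0.3  -0.46]
1 zmin 94 [[-0.001, 0.001, -0.002, -0.002, -0.008, 0.001, 0.0]]
```

Call:
{"api": "play_rows", "payload": {
  "series": [
    [0,0,0,0,0,0,0.085],
    [0,0,0,0,0,0,0.085],
    [0,0,0,0,0,0,0.085],
    [0,-0.02,0,0,0,0,0.085],
    [0,-0.022,0,0,0,0,0.085],
    [0,-0.022,0,0,0,0,0.085],
    [0,0,0,0,0,0,0.085]
  ]
}}

```text
clock: 18.0
position: [447.5, -112.4, 149.8]
ee_rot: [0.461, 0.733, -0.471, -0.17]
contact_force: [0.3, 0.1, 0.3]
gripper_width: 85.1
```

```bash
python3 - <<'E'
from ik import *
jplan('L',60,2.24,.3,0,.085,step=.14)
E
```

```text
t 18.0 q [-0.02 -0.04 -0.68 -0.37 -0.41 -0.64] F [0.3 0.1 0.3] T [-0.27  0.96 -0.05] w 85.1 err [-21.1 191.5  -0.8] [ 0.224 -0.473 -0.12 ]
goal q [ 0.66 -0.06 -0.84  0.29 -0.53 -1.39]
6 zmin 143 [[0.03, 0.006, -0.015, 0.046, -0.071, -0.053, 0.085], [0.027, 0.006, -0.016, 0.047, -0.074, -0.039, 0.085], [0.025, 0.004, -0.018, 0.045, -0.077, -0.025, 0.085], [0.023, 0.002, -0.02, 0.041, -0.079, -0.012, 0.085], [0.022, 0.0, -0.023, 0.036, -0.081, 0.001, 0.085], [0.021, -0.002, -0.025, 0.028, -0.082, 0.014, 0.085]]
```

Call:
{"api": "play_rows", "payload": {
  "series": [
    [0.03,0.003,-0.015,0.046,-0.071,-0.053,0.085],
    [0.027,0.006,-0.016,0.047,-0.074,-0.039,0.085],
    [0.025,0.004,-0.018,0.045,-0.077,-0.025,0.085],
    [0.023,0.002,-0.02,0.041,-0.079,-0.012,0.085],
    [0.022,0,-0.023,0.036,-0.081,0.001,0.085],
    [0.021,-0.002,-0.025,0.028,-0.082,0.014,0.085],
    [0,0,0,0,0,0,0.085]
  ]
}}

```text
clock: 18.7
position: [426.6, 84.5, 152.1]
ee_rot: [0.266, 0.721, -0.637, -0.066]
contact_force: [-0.1, 0.3, 0.0]
gripper_width: 85.0
```

```bash
python3 - <<'E'
from ik import *
jplan('L',60,2.24,.3,0,.085)
E
```

```text
t 18.7 q [ 0.68 -0.06 -0.83  0.29 -0.55 -1.39] F [-0.1  0.3  0. ] T [-0.15  0.59 -0.01] w 85.0 err [-0.1 -5.5 -3. ] [-0.006  0.019 -0.001]
goal q [ 0.66 -0.06 -0.84  0.29 -0.53 -1.39]
1 zmin 149 [[-0.002, 0.003, 0.005, -0.006, 0.019, -0.001, 0.085]]
```

Call:
{"api": "play_rows", "payload": {
  "series": [
    [-0.002,0.003,0.005,-0.006,0.019,-0.001,0.085],
    [0,0.015,0,0,0,0,0.085],
    [0,0.015,0,0,0,0,0.085],
    [0,0.015,0,0,0,0,0.085],
    [0,0.013,0,0,0,0,0.085],
    [0,0,0,0,0,0,0.085]
  ]
}}

```text
clock: 19.3
position: [444.3, 77.5, 88.5]
ee_rot: [0.274, 0.722, -0.631, -0.078]
contact_force: [0.3, 0.2, -0.5]
gripper_width: 85.1
```

```bash
python3 - <<'E'
from ik import *
jplan('L',0,2.24,.3,0,.085)
E
```

```text
t 19.3 q [ 0.6   0.07 -0.94  0.43 -0.3  -1.5 ] F [ 0.3  0.2 -0.5] T [-0.24  0.62  0.01] w 85.1 err [0.3 4.7 3.4] [-0.001 -0.013  0.005]
goal q [ 0.61  0.07 -0.95  0.45 -0.3  -1.52]
1 zmin 88 [[0.001, -0.003, -0.005, -0.001, -0.013, 0.005, 0.085]]
```

Close on the left bar and turn it about 0.46, to 2.7.

Call:
{"api": "play_rows", "payload": {
  "series": [
    [0.001,-0.003,-0.005,-0.001,-0.013,0.005,0.085],
    [0,0,0,0,0,0,0.0],
    [0,0,0,0,0,0,0.0],
    [0,0,0,0,0,0,0.0],
    [0,0,0,0,0,0,0.0],
    [0,0,0,0,0,0,0.0],
    [0,0,0,0,0.12,0,0.0],
    [0,0,0,0,0.12,0,0.0],
    [0,0,0,0,0.1,0,0.0],
    [0,0,0,0,0,0,0.0]
  ]
}}

```text
clock: 20.3
position: [440.5, 82.0, 94.0]
ee_rot: [0.378, 0.7, -0.573, -0.196]
contact_force: [4.2, -2.0, -3.4]
gripper_width: 14.1
```

```bash
python3 - <<'E'
from ik import *
jplan('L',0,2.7,.3,0,.0)
E
```

```text
t 20.3 q [ 0.61  0.06 -0.95  0.44 -0.31 -1.86] F [ 4.2 -2.  -3.4] T [-0.68 -0.03 -0.07] w 14.1 err [ 4.1  0.2 -2.1] [0.005 0.109 0.003]
goal q [ 0.61  0.07 -0.95  0.45 -0.3  -1.98]
1 zmin 92 [[-0.002, 0.003, -0.002, 0.005, 0.109, 0.003, 0.0]]
```

Call:
{"api": "play_rows", "payload": {
  "series": [
    [0,0,0,0,0.11,0,0.0],
    [0,0,0,0,0,0,0.0],
    [0,0,0,0,0,0,0.085],
    [0,0,0,0,0,0,0.085],
    [0,0,0,0,0,0,0.085],
    [0,-0.02,0,0,0,0,0.085],
    [0,-0.022,0,0,0,0,0.085],
    [0,-0.022,0,0,0,0,0.085],
    [0,0,0,0,0,0,0.085]
  ]
}}

```text
clock: 21.2
position: [419.8, 78.7, 156.8]
ee_rot: [0.406, 0.689, -0.553, -0.233]
contact_force: [0.2, -0.0, 0.1]
gripper_width: 85.1
```

```bash
python3 - <<'E'
from ik import *
jplan('L',60,2.7,.3,0,.085)
d=snap('top','crop3.png',(270,105,370,180),7)
jplan('R',60,2.7,.05,.05,.085,step=.13)
E
```

```text
t 21.2 q [ 0.67 -0.09 -0.84  0.27 -0.56 -1.84] F [ 0.2 -0.   0.1] T [-0.1   0.54 -0.  ] w 85.1 err [ 6.7  0.4 -7.7] [0.003 0.006 0.004]
goal q [ 0.66 -0.06 -0.84  0.29 -0.53 -1.85]
1 zmin 149 [[-0.002, 0.009, -0.003, 0.003, 0.006, 0.004, 0.085]]
t 21.25 q [ 0.67 -0.09 -0.84  0.27 -0.56 -1.84] F [ 0.8 -1.  -0.5] T [-0.13  0.6  -0.01] w 85.2 err [  33.6 -189.7  -10.6] [-0.245  0.026  0.071]
goal q [-0.03 -0.02 -0.67 -0.39 -0.4  -0.62]
10 zmin 142 [[-0.016, 0.003, 0.009, -0.01, 0.003, -0.018, 0.085], [-0.016, 0.003, 0.009, -0.016, 0.003, -0.014, 0.085], [-0.016, 0.002, 0.008, -0.021, 0.003, -0.009, 0.085], [-0.016, 0.001, 0.008, -0.025, 0.003, -0.004, 0.085], [-0.017, 0.0, 0.008, -0.028, 0.002, 0.002, 0.085], [-0.017, -0.001, 0.008, -0.03, 0.002, 0.009, 0.085], [-0.018, -0.001, 0.008, -0.031, 0.001, 0.016, 0.085], [-0.018, -0.002, 0.008, -0.031, 0.0, 0.022, 0.085], [-0.019, -0.003, 0.008, -0.029, -0.001, 0.029, 0.085], [-0.02, -0.003, 0.009, -0.027, -0.002, 0.036, 0.085]]
```

View pics/crop3.png

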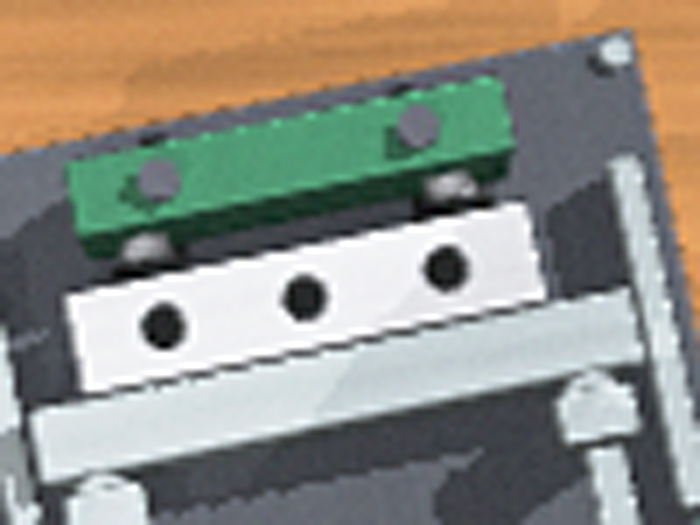

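The crop shows the crosshead flush against the block and both parallel to the stop. The hole centres are at (163,326), (304,298) and (446,268), about 1.7 px further on than at the start. I'll measure the press depth from the hole centroids.

```bash
cat > meas.py <<'E'
from ik import *
def holes(im):
    g=cv2.cvtColor(im,cv2.COLOR_BGR2GRAY).astype(float); out=[]
    for u,v in [(293.6,152.8),(313.6,148.3),(333.9,144.3)]:
        u0,v0=int(round(u))-6,int(round(v))-6
        w=np.clip(150-g[v0:v0+13,u0:u0+13],0,None); Y,X=np.mgrid[v0:v0+13,u0:u0+13]
        m=(np.hypot(X-u,Y-v)<5.5); w=w*m; out.append([(w*X).sum()/w.sum(),(w*Y).sum()/w.sum()])
    return np.array(out)
def measure():
    d=get_image('top'); now=d['color'][:,:,::-1].copy(); o=cv2.imread('pics/top0.png')
    A,B=[np.array([C.inv().apply(ray(d,*h,52)-[cx,cy,0]) for h in holes(i)]) for i in(o,now)]
    ang=lambda P:np.arctan2(*(P[2]-P[0])[:2])
    print('holes x shift mm',(B-A)[:,0].round(2),'y',(B-A)[:,1].round(2),'pitch',np.linalg.norm(B[2]-B[0]).round(1),'block turn',round(ang(B)-ang(A),4))
E
python3 -c "
from meas import *
measure()"
```

```text
holes x shift mm [4.93 4.87 5.39] y [ 0.2  -0.13  0.14] pitch 110.1 block turn -0.0042
```

The block moved about 5 mm with a free gap of about 1 mm, so the pads are pressed about 4 mm. Each knob needs roughly another 0.4 rad, right one first.

Call:
{"api": "play_rows", "payload": {
  "series": [
    [-0.032,0.004,0.018,-0.026,0.006,-0.032,0.085],
    [-0.032,0.003,0.016,-0.046,0.006,-0.013,0.085],
    [-0.034,-0.001,0.016,-0.058,0.004,0.011,0.085],
    [-0.036,-0.003,0.016,-0.062,0.001,0.038,0.085],
    [-0.039,-0.006,0.017,-0.056,-0.003,0.065,0.085],
    [0,0,0,0,0,0,0.085]
  ]
}}

```text
clock: 21.9
position: [449.1, -101.5, 139.7]
ee_rot: [0.455, 0.731, -0.478, -0.176]
contact_force: [-0.3, 0.1, -0.8]
gripper_width: 84.9
```

```bash
python3 - <<'E'
from ik import *
jplan('R',60,2.7,.05,.05,.085)
E
```

```text
t 21.9 q [ 0.03 -0.02 -0.71 -0.32 -0.38 -0.73] F [-0.3  0.1 -0.8] T [-0.25  1.    0.04] w 84.9 err [  3.7 -10.1   4.9] [-0.022  0.009  0.009]
goal q [-0.03 -0.02 -0.67 -0.39 -0.4  -0.62]
1 zmin 140 [[-0.011, -0.004, 0.0, -0.022, 0.009, 0.009, 0.085]]
```

Call:
{"api": "play_rows", "payload": {
  "series": [
    [-0.011,-0.004,0,-0.022,0.009,0.009,0.085],
    [0,0,0,0,0,0,0.085],
    [0,0.014,0,0,0,0,0.085],
    [0,0.015,0,0,0,0,0.085],
    [0,0.015,0,0,0,0,0.085],
    [0,0.012,0,0,0,0,0.085],
    [0,0,0,0,0,0,0.085]
  ]
}}

```text
clock: 22.6
position: [477.5, -102.3, 88.1]
ee_rot: [0.458, 0.731, -0.473, -0.179]
contact_force: [0.0, -0.2, -0.2]
gripper_width: 85.0
```

```bash
python3 - <<'E'
from ik import *
jplan('R',0,2.71,.05,.05,.085)
E
```

```text
t 22.6 q [-0.02  0.13 -0.65 -0.51 -0.3  -0.5 ] F [ 0.  -0.2 -0.2] T [-0.29  1.05  0.01] w 85.0 err [ 6.4 -1.3  5.8] [-0.016  0.006  0.01 ]
goal q [-0.03  0.13 -0.64 -0.54 -0.3  -0.47]
1 zmin 88 [[-0.005, -0.002, -0.007, -0.016, 0.006, 0.01, 0.085]]
```

Call:
{"api": "play_rows", "payload": {
  "series": [
    [-0.005,-0.002,-0.007,-0.016,0.006,0.01,0.085],
    [0,0,0,0,0,0,0.0],
    [0,0,0,0,0,0,0.0],
    [0,0,0,0,0,0,0.0],
    [0,0,0,0,0,0,0.0],
    [0,0,0,0,0,0,0.0],
    [0,0,0,0,0.12,0,0.0],
    [0,0,0,0,0.12,0,0.0],
    [0,0,0,0,0.12,0,0.0],
    [0,0,0,0,0,0,0.0]
  ]
}}

```text
clock: 23.6
position: [483.8, -102.6, 95.9]
ee_rot: [0.543, 0.688, -0.373, -0.305]
contact_force: [0.6, 1.6, -1.3]
gripper_width: 15.2
```

```bash
python3 - <<'E'
from ik import *
jplan('R',0,3.1,.05,.05,.0)
E
```

```text
t 23.6 q [-0.02  0.12 -0.65 -0.52 -0.29 -0.87] F [ 0.6  1.6 -1.3] T [-0.08  0.96  0.13] w 15.2 err [ 0.1 -0.9 -1.9] [ 0.002  0.023 -0.001]
goal q [-0.03  0.13 -0.64 -0.54 -0.3  -0.86]
1 zmin 94 [[-0.001, 0.002, 0.001, 0.002, 0.023, -0.001, 0.0]]
```

Call:
{"api": "play_rows", "payload": {
  "series": [
    [0,0,0,0,0.02,0,0.0],
    [0,0,0,0,0,0,0.085],
    [0,0,0,0,0,0,0.085],
    [0,0,0,0,0,0,0.085],
    [0,-0.02,0,0,0,0,0.085],
    [0,-0.022,0,0,0,0,0.085],
    [0,-0.022,0,0,0,0,0.085],
    [0,0,0,0,0,0,0.085]
  ]
}}

```text
clock: 24.4
position: [449.2, -111.5, 151.2]
ee_rot: [0.545, 0.685, -0.37, -0.311]
contact_force: [-0.4, -0.1, 0.4]
gripper_width: 84.6
```

```bash
python3 - <<'E'
from ik import *
jplan('L',60,2.7,.3,0,.085,step=.2)
E
```

```text
t 24.4 q [-0.02 -0.04 -0.68 -0.36 -0.41 -1.05] F [-0.4 -0.1  0.4] T [-0.3   1.04 -0.01] w 84.6 err [-22.7 190.6  -2.1] [ 0.255 -0.411 -0.018]
goal q [ 0.66 -0.06 -0.84  0.29 -0.53 -1.85]
5 zmin 144 [[0.04, 0.007, -0.002, 0.075, -0.073, -0.035, 0.085], [0.037, 0.006, -0.004, 0.068, -0.078, -0.016, 0.085], [0.036, 0.004, -0.008, 0.057, -0.082, 0.001, 0.085], [0.036, 0.001, -0.012, 0.043, -0.084, 0.016, 0.085], [0.036, -0.002, -0.015, 0.025, -0.086, 0.028, 0.085]]
```

Call:
{"api": "play_rows", "payload": {
  "series": [
    [0.04,0.003,-0.002,0.075,-0.073,-0.035,0.085],
    [0.037,0.006,-0.004,0.068,-0.078,-0.016,0.085],
    [0.036,0.004,-0.008,0.057,-0.082,0.001,0.085],
    [0.036,0.001,-0.012,0.043,-0.084,0.016,0.085],
    [0.036,-0.002,-0.015,0.025,-0.086,0.028,0.085],
    [0,0,0,0,0,0,0.085]
  ]
}}

```text
clock: 25.0
position: [424.8, 84.2, 153.6]
ee_rot: [0.407, 0.686, -0.558, -0.231]
contact_force: [0.6, -1.5, 0.7]
gripper_width: 84.7
```

```bash
python3 - <<'E'
from ik import *
jplan('L',60,2.7,.3,0,.085)
E
```

```text
t 25.0 q [ 0.68 -0.07 -0.84  0.3  -0.56 -1.86] F [ 0.6 -1.5  0.7] T [-0.11  0.6   0.04] w 84.7 err [ 1.7 -5.1 -4.5] [-0.004  0.01  -0.004]
goal q [ 0.66 -0.06 -0.84  0.29 -0.53 -1.85]
1 zmin 149 [[-0.004, 0.005, 0.003, -0.004, 0.01, -0.004, 0.085]]
```

Call:
{"api": "play_rows", "payload": {
  "series": [
    [-0.004,0.005,0.003,-0.004,0.01,-0.004,0.085],
    [0,0.014,0,0,0,0,0.085],
    [0,0.014,0,0,0,0,0.085],
    [0,0.014,0,0,0,0,0.085],
    [0,0.013,0,0,0,0,0.085],
    [0,0,0,0,0,0,0.085]
  ]
}}

```text
clock: 25.6
position: [442.4, 77.0, 90.0]
ee_rot: [0.411, 0.685, -0.552, -0.241]
contact_force: [0.4, -0.2, 0.8]
gripper_width: 85.2
```

```bash
python3 - <<'E'
from ik import *
jplan('L',0,2.7,.3,0,.085)
E
```

```text
t 25.6 q [ 0.6   0.07 -0.94  0.42 -0.31 -1.95] F [ 0.4 -0.2  0.8] T [-0.17  0.57 -0.01] w 85.2 err [2.1 5.2 1.9] [-0.004 -0.013  0.004]
goal q [ 0.61  0.07 -0.95  0.45 -0.3  -1.98]
1 zmin 90 [[0.003, -0.001, -0.005, -0.004, -0.013, 0.004, 0.085]]
```

Call:
{"api": "play_rows", "payload": {
  "series": [
    [0.003,-0.001,-0.005,-0.004,-0.013,0.004,0.085],
    [0,0,0,0,0,0,0.0],
    [0,0,0,0,0,0,0.0],
    [0,0,0,0,0,0,0.0],
    [0,0,0,0,0,0,0.0],
    [0,0,0,0,0,0,0.0],
    [0,0,0,0,0.12,0,0.0],
    [0,0,0,0,0.12,0,0.0],
    [0,0,0,0,0.12,0,0.0],
    [0,0,0,0,0,0,0.0]
  ]
}}

```text
clock: 26.6
position: [443.6, 82.8, 93.9]
ee_rot: [0.504, 0.634, -0.466, -0.357]
contact_force: [7.6, -3.6, -5.8]
gripper_width: 15.1
```

```bash
python3 - <<'E'
from meas import *
jplan('L',0,3.1,.3,0,.0)
measure()
E
```

```text
t 26.6 q [ 0.61  0.06 -0.94  0.44 -0.3  -2.34] F [ 7.6 -3.6 -5.8] T [-0.71 -0.59 -0.03] w 15.1 err [ 0.9 -0.6 -2. ] [0.006 0.027 0.005]
goal q [ 0.61  0.07 -0.95  0.45 -0.3  -2.38]
1 zmin 92 [[-0.001, 0.002, -0.0, 0.006, 0.027, 0.005, 0.0]]
holes x shift mm [6.67 7.68 7.3 ] y [ 0.63 -0.19  0.24] pitch 110.4 block turn -0.0056
```

Call:
{"api": "play_rows", "payload": {
  "series": [
    [0,0,0,0,0.05,0,0.0],
    [0,0,0,0,0,0,0.0],
    [0,0,0,0,0,0,0.085],
    [0,0,0,0,0,0,0.085],
    [0,0,0,0,0,0,0.085],
    [0,-0.02,0,0,0,0,0.085],
    [0,-0.022,0,0,0,0,0.085],
    [0,-0.025,0,0,0,0,0.085],
    [0,0,0,0,0,0,0.085]
  ]
}}

```text
clock: 27.55
position: [422.0, 79.4, 159.7]
ee_rot: [0.514, 0.625, -0.455, -0.372]
contact_force: [0.4, -0.0, 0.0]
gripper_width: 85.1
```

```bash
sed -i 's/^    for u,v in.*/    for u,v in [(293.6,152.8+sh),(313.6,148.3+sh),(333.9,144.3+sh)]:/; s/def holes(im)/def holes(im,sh)/; s/holes(i)\]) for i in(o,now)/holes(i,h0)]) for i,h0 in((o,.8),(now,-2.2))/' meas.py; python3 - <<'E'
from meas import *
jplan('L',60,3.13,.3,0,.085)
for _ in range(2): measure()
# crosshead rear/front edges: sub-pixel gradient rows along clamp-x lines at top height 48
d=get_image('top');now=cv2.cvtColor(d['color'],cv2.COLOR_RGB2GRAY).astype(np.float32);old=cv2.cvtColor(cv2.imread('pics/top0.png'),cv2.COLOR_BGR2GRAY).astype(np.float32)
def prof(g,y,xs,z):
    P=np.array([proj(d,C.apply([x,y,0])+[cx,cy,z]) for x in xs],np.float32)
    return cv2.remap(g,P[:,0].reshape(1,-1),P[:,1].reshape(1,-1),cv2.INTER_LINEAR)[0]
xs=np.arange(-30,60,.25)
for nm,g,lo_,hi_ in(('old',old,-22,5),('new',now,0,30)):
    for y in(-75,-60,-40,-20,0,20,40,60,75):
        p=cv2.GaussianBlur(prof(g,y,xs,48).reshape(1,-1),(0,0),4)[0];gr=np.gradient(p);m=(xs>lo_)&(xs<hi_)
        print(nm,y,xs[m][np.argmax(gr[m])],end=' ')
    print()
snap('top','crop4.png',(240,95,400,245),3.7)
E
```

```text
t 27.55 q [ 0.67 -0.09 -0.83  0.27 -0.57 -2.26] F [ 0.4 -0.   0. ] T [-0.04  0.57 -0.04] w 85.1 err [  4.4  -0.4 -10.6] [0.004 0.012 0.006]
goal q [ 0.66 -0.06 -0.84  0.29 -0.53 -2.28]
1 zmin 149 [[-0.001, 0.011, -0.001, 0.004, 0.012, 0.006, 0.085]]
holes x shift mm [9.4  8.96 9.03] y [ 0.15 -0.09  0.24] pitch 109.9 block turn 0.0033
holes x shift mm [9.42 8.96 9.03] y [ 0.11 -0.06  0.26] pitch 109.9 block turn 0.0035
old -75 -9.0 old -60 -9.0 old -40 -10.0 old -20 -9.25 old 0 -10.25 old 20 -10.0 old 40 -10.75 old 60 -10.25 old 75 -11.25 
new -75 16.0 new -60 16.0 new -40 15.0 new -20 15.75 new 0 14.5 new 20 15.25 new 40 14.0 new 60 14.75 new 75 14.25
```

View pics/crop4.png

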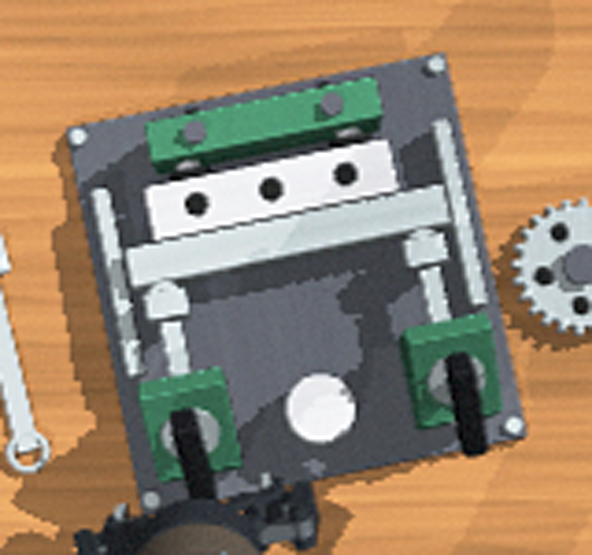

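The block has moved 9.1 mm, so both pads are pressed about 8 mm. The crosshead advanced about 25 mm along its whole length and is still square. The gripper is open and clear of the knob, so I'm handing in.

```bash
python3 -c "
from h import *
print(job_done()); s=read_state(); print(s['clock'],s['contact_force'].round(1))"
```

```text
the job is handed in; nothing more can be done
None
the job is handed in; nothing more can be done
```

I clamped the block and handed the job in at about 28 s of the 72 s allowed; no verdict is reported. I turned the two knobs alternately: left 0.8, right 1.5, left 2.25, right 2.7, left 2.7, right 3.1, left 3.1 rad. No turn was more than a quarter turn, and neither knob got more than about 0.8 rad ahead of the other.

**Last checks, from the top camera:**
- **Pads:** the block's three holes moved 9.4, 9.0 and 9.0 mm. Less the free gap of about 1 mm, both pads are pressed in about 8 mm.
- **Square:** the block turned about 0.003 rad. The crosshead's rear edge advanced about 25 mm along its whole length, so its turn since the start is close to zero.
- **Release:** the gripper is open, about 70 mm back from the left knob, with no contact force. The tin, gear and wrench look unmoved; I didn't check the oiler, spool and packer at the end.

**What disagreed:**
- **Left knob alignment:** the arm could not line up with the left knob's axis, so I gripped that knob about 0.3 rad off-axis. It turned as expected anyway.
- **Hole measurement:** one reading, with the gripper still on the left knob, gave only 6.7–7.7 mm. I put this down mainly to a badly centred search window. After a further 0.05 rad on the left knob and re-centring the window, two readings agreed at about 9.1 mm.
- **Gripper width:** it read about 15 mm on the 18 mm bars throughout.

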